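# Isolate the jar bed, pack it up to the gauge, switch on again

## Task

Switch the hooded isolator off by swinging its lever all the way over to the ring mark, before any board is moved. Then lay two of the three grey packing boards squarely on the raised pad of the bed, one on the other and in line with it, so that the top of the stack is level with the collar of the gauge standing at the bed, and leave the third board and the jars where they are. Last, swing the lever all the way back to the bar mark (on).

Things in the scene. Friction and masses are not known exactly. Their poses are not given: they have to be found in the camera images.
- switch: fixed grey isolator, 148 deep (x) x 164 wide (y) x 236 mm high; origin: centre of its underside, front at its -x. Its face slopes 35 degrees down to the front (normal (-0.574, 0, 0.819) in its frame), between side walls at y = +-78 mm that are 80 mm high at the front and full height in the rear 50 mm. White marks on the face: a bar at the left end of the lever's swing (on), a ring at the right (off)
- switch_hood (a point): middle of the lower front edge of the isolator's hood, 224 mm up, 50 mm in front of the body's centre; the hood reaches from here to the back, over the full width. It covers the knob from straight above: come in along the face's normal, leaning back towards the robot
- switch_lever (a joint): lever angle about the face's normal: 0 = on (lever points 30 degrees left of straight down the slope), 1.047 = off (30 degrees right); grows as the knob swings right. An over-centre weight inside (about 0.1 N m, 1 to 2 N at the knob) makes it drop to the nearer end and holds it there
- switch_knob (a point): black round knob, 26 mm across, on the lever's end; this point is on its axis, 45 mm above the sloping face; its top is 19 mm farther along the normal, the lever's bar 27 mm below. The axis is the face's normal; it moves on a circle of 80 mm radius round switch_pivot. Axes turn with the lever (z = the normal)
- switch_pivot (a point): fixed point on the lever's turning axis, at the height of switch_knob; axes as the switch body's
- bed: fixed steel bed, base 96 (x) x 116 (y) x 8 mm, with a raised aluminium pad 60 (x) x 104 (y) mm on top whose upper face is 20 mm above the table; origin: centre of its underside. Boards go on with their length along its y. Tall crates stand behind it, the boards and the jars, fronts at about world x = 0.54, higher than the hand; a wire stand 100 mm high stands near world (0.52, 0.28), between here and the isolator
- gauge_low: fixed round steel height gauge, 98 mm high: foot 36 mm across, 12 mm post, a flat collar 36 mm across whose top face is the mark, 75 mm above the table (55 mm above the bed's pad); origin: centre of its underside. One gauge stands at the end of the bed towards the robot, 82 mm from its centre; the other, put away at the front left, does not count
- gauge_high: fixed round steel height gauge, 108 mm high: foot 36 mm across, 12 mm post, a flat collar 36 mm across whose top face is the mark, 85 mm above the table (65 mm above the bed's pad); origin: centre of its underside. One gauge stands at the end of the bed towards the robot, 82 mm from its centre; the other, put away at the front left, does not count
- board_thin: grey plastic packing board 15 mm thick, lying flat, 100 mm long (its x) by 56 mm wide (its y), edges rounded 3 mm, loose, 0.1 kg give or take a third; origin: centre of its underside. The three boards differ only in thickness and weight; which lies where changes
- board_mid: grey plastic packing board 25 mm thick, lying flat, 100 mm long (its x) by 56 mm wide (its y), edges rounded 3 mm, loose, 0.15 kg give or take a third; origin: centre of its underside. The three boards differ only in thickness and weight; which lies where changes
- board_thick: grey plastic packing board 40 mm thick, lying flat, 100 mm long (its x) by 56 mm wide (its y), edges rounded 3 mm, loose, 0.22 kg give or take a third; origin: centre of its underside. The three boards differ only in thickness and weight; which lies where changes
- jar_13: filled glass jar with a cap, 66 mm across, 91 mm high, loose bystander; origin at the centre of its underside; leave it standing where it is
- jar_14: filled glass jar with a cap, 66 mm across, 91 mm high, loose bystander; origin at the centre of its underside; leave it standing where it is
- jar_15: filled glass jar with a cap, 66 mm across, 91 mm high, loose bystander; origin at the centre of its underside; leave it standing where it is
- jar_16: filled glass jar with a cap, 66 mm across, 91 mm high, loose bystander; origin at the centre of its underside; leave it standing where it is

How it is judged (in metres and radians):
On the way, in this order (a step that is already met when the one before it is completed fails the run):
1. lever right over at off (ring), no board moved yet (value of joint switch_lever above 0.92 rad and distance of each of board_thin, board_mid, board_thick from where it was at the start of the episode below 0.015 m), for 0.2 s.
2. with the lever still off, the two boards lie on the pad up to the mark (value of joint switch_lever above 0.92 rad and ((horizontal distance between gauge_low and bed below 0.15 m and distance of board_mid from where it was at the start of the episode below 0.03 m and ((height (world z) of board_thick between 0.016 and 0.024 m and horizontal distance between each of board_thick, board_thin and bed below 0.012 m and angle between the x axis of each of board_thick, board_thin and the y axis of bed, either way round below 0.14 rad and angle between each of board_thick, board_thin's own z axis and vertical below 0.06 rad and linear speed of each of board_thick, board_thin below 0.02 m/s and height (world z) of board_thin between 0.056 and 0.064 m) or (height (world z) of board_thin between 0.016 and 0.024 m and horizontal distance between each of board_thin, board_thick and bed below 0.012 m and angle between the x axis of each of board_thin, board_thick and the y axis of bed, either way round below 0.14 rad and angle between each of board_thin, board_thick's own z axis and vertical below 0.06 rad and linear speed of each of board_thin, board_thick below 0.02 m/s and height (world z) of board_thick between 0.031 and 0.039 m))) or (horizontal distance between gauge_high and bed below 0.15 m and distance of board_thin from where it was at the start of the episode below 0.03 m and ((height (world z) of board_thick between 0.016 and 0.024 m and horizontal distance between each of board_thick, board_mid and bed below 0.012 m and angle between the x axis of each of board_thick, board_mid and the y axis of bed, either way round below 0.14 rad and angle between each of board_thick, board_mid's own z axis and vertical below 0.06 rad and linear speed of each of board_thick, board_mid below 0.02 m/s and height (world z) of board_mid between 0.056 and 0.064 m) or (height (world z) of board_mid between 0.016 and 0.024 m and horizontal distance between each of board_mid, board_thick and bed below 0.012 m and angle between the x axis of each of board_mid, board_thick and the y axis of bed, either way round below 0.14 rad and angle between each of board_mid, board_thick's own z axis and vertical below 0.06 rad and linear speed of each of board_mid, board_thick below 0.02 m/s and height (world z) of board_thick between 0.041 and 0.049 m))))), for 0.2 s.
3. lever right back at on (bar) (value of joint switch_lever below 0.15 rad), for 0.2 s.
At the end, for the whole second after the job is handed in: Lever at on (under 0.15 rad; off means over 0.92). Thick board and thin (low gauge) or mid (high gauge) rest flat on the bed's pad, one on the other in either order, within 12 mm of its centre, 0.14 rad of its length, 4 mm in height. Third board within 30 mm of its start (value of joint switch_lever below 0.15 rad and velocity of joint switch_lever below 0.1 rad/s and ((horizontal distance between gauge_low and bed below 0.15 m and distance of board_mid from where it was at the start of the episode below 0.03 m and ((height (world z) of board_thick between 0.016 and 0.024 m and horizontal distance between each of board_thick, board_thin and bed below 0.012 m and angle between the x axis of each of board_thick, board_thin and the y axis of bed, either way round below 0.14 rad and angle between each of board_thick, board_thin's own z axis and vertical below 0.06 rad and linear speed of each of board_thick, board_thin below 0.02 m/s and height (world z) of board_thin between 0.056 and 0.064 m) or (height (world z) of board_thin between 0.016 and 0.024 m and horizontal distance between each of board_thin, board_thick and bed below 0.012 m and angle between the x axis of each of board_thin, board_thick and the y axis of bed, either way round below 0.14 rad and angle between each of board_thin, board_thick's own z axis and vertical below 0.06 rad and linear speed of each of board_thin, board_thick below 0.02 m/s and height (world z) of board_thick between 0.031 and 0.039 m))) or (horizontal distance between gauge_high and bed below 0.15 m and distance of board_thin from where it was at the start of the episode below 0.03 m and ((height (world z) of board_thick between 0.016 and 0.024 m and horizontal distance between each of board_thick, board_mid and bed below 0.012 m and angle between the x axis of each of board_thick, board_mid and the y axis of bed, either way round below 0.14 rad and angle between each of board_thick, board_mid's own z axis and vertical below 0.06 rad and linear speed of each of board_thick, board_mid below 0.02 m/s and height (world z) of board_mid between 0.056 and 0.064 m) or (height (world z) of board_mid between 0.016 and 0.024 m and horizontal distance between each of board_mid, board_thick and bed below 0.012 m and angle between the x axis of each of board_mid, board_thick and the y axis of bed, either way round below 0.14 rad and angle between each of board_mid, board_thick's own z axis and vertical below 0.06 rad and linear speed of each of board_mid, board_thick below 0.02 m/s and height (world z) of board_thick between 0.041 and 0.049 m))))); the robot touches nothing.
It fails at once if a jar is moved more than 30 mm or tipped (distance of any of jar_13, jar_14, jar_15, jar_16 from where it was at the start of the episode above 0.03 m or angle between any of jar_13, jar_14, jar_15, jar_16's own z axis and vertical above 0.35 rad).
It also fails if it takes over 72 s, if anything falls off the work surface, if the arm or the gripper's body presses on something with over 40 N, if the wrist force passes 120 N, or if a joint passes its speed limit or range.

## Robot

A 6-joint arm with a two-finger parallel gripper is mounted at the origin on a cart in front of the work surface, level with it; the furniture and walls round the work are solid. World frame = base frame: x ahead of the robot, y to its left, z up, the work surface at z = 0. Lengths are in mm, angles in degrees, forces in N, time in s.
With the tool pointing down it reaches from about 300 to 850 mm from the base axis. Payload 4.2 kg.
Tool frame: the origin (TCP) lies at the centre of the arm's flange, where the gripper is bolted on; the fingertips stand 191 mm ahead of it and the grasp point (between the pads) lies 172 mm ahead of it; z points along the fingers, x is the direction in which the jaws open and shut, and the axes are right-handed (so a half turn about z gives the same grasp; the last joint's range is limited). The gripper opens to 91 mm and grips with 3 to 60 N. Pads are 32 mm wide; open, the fingers measure 118 mm over their backs; the gripper's body (76 mm by 178 mm) begins 60 mm behind the grasp point.
Start: joints at [73.109, 18.312, 89.639, -0, 72.044, -1.146], TCP at [156.026, 553.425, 404.776] pointing down, gripper open.
Joint ranges: [-177.97, 177.97], [-48.28, 115.42], [12.27, 149.76], [-77.06, 257.06], [2.81, 150.46], [-146.56, 146.56]. Speed limits (degrees/s): [147.25, 147.25, 180, 180, 180, 180].

## Interface

Orientations are given as [roll, pitch, yaw] about the fixed x, y, z axes, in that order (R = Rz(yaw) Ry(pitch) Rx(roll)).
In Python, from workcell import telemetry, imaging, env gives the robot as it stands. The module is installed in compiled form; this text tells all that it offers.
- The arm moves only by the tool jog_arm, never from a script. Its argument "series" is a list of rows, each a list of 3 entries, a list of its own where there are three numbers: the shift along the world's x, y, z in mm, then the turn, a rotation vector about the world's x, y, z in rad, then the opening, from 0 (shut) to 1 (fully open). In form: [[[x, y, z], [ax, ay, az], jaw], ...]. A call has exactly 5 rows; each row is the pose to reach, as a shift and turn from the pose measured when the call began; what a row does not reach only later rows make up. A row lasts 1/12 s, in which the tool goes at most 41.7 mm and 7.16 degrees, less where a joint would pass 70% of its speed; a pose out of reach is approached as far as the arm can. A call with a gripper value outside its range is refused whole. The fingers move at their own pace and stop on an object; "squeeze" is the grip in N (left out, the last holds). Time passes only in rows, so rows that repeat a pose let the fingers close, or fill a call up. It gives the time, the measured TCP pose, the force and the opening at its end, in the units of the state.
- telemetry.state(): the state, without advancing time (a new reading comes with each control period).
- imaging.grab_frame(name): name is "scene" or "side" or "wrist"; returns a dict with "pixels" (384x512x3 uint8, red, green, blue), "fov_y" (degrees; the focal length in pixels is half the picture's height over the tangent of half this angle, whatever the lens; pixels are square), "cx", "cy" (the principal point, pixels), "k1" (the pictures are not rectified: a ray, as slopes to the right and down, at radius r is drawn at 1 + k1 r^2 times it, then the intrinsics apply), "R" (3x3) and "t" (3): a world point X has camera coordinates R X + t; the wrist camera has in their place "T_tool_cam" (4x4, takes a point from camera to tool coordinates, whose origin is the TCP and whose axes are the tool frame's). Camera axes: x right, y down, z forward; pixel columns grow to the right and rows downward; lengths in mm; the calibration is good to about 2 mm. A picture is of the moment at which its call begins: read the wrist's pose just before it. There is no depth.
- env.job_done(): hands the job in, once; it reports no verdict.
The state is a dict: "time_s": time; "qpos": joint angles; "qvel": joint speeds; "effort": joint torques, N m; "ee_pos": TCP position; "ee_rot": TCP orientation; "force": force on the tool from outside, world axes, zero at the start; "torque": the same for the moment, N m; "gripper_width": finger opening in mm.
Only numpy, scipy, OpenCV 4.12 (cv2) and the standard library are available. Lean on these libraries where they do the work, as an engineer would, in place of code of your own. Each camera call takes 0.05 s, during which the arm holds its last target.

## Working session

There is one attempt and no reset: what is moved stays moved. The work goes in short steps, Python scripts to look and compute and a tool call to move; the robot and the scene stay as the last step left them, time stands still between calls to the robot, and variables do not carry over. Pictures are saved under pics/ and viewed, and the job is handed in when it is done.

Besides the shell and the picture viewer there is one more tool, called after "Call:" by a JSON object that holds its "op" and its "data", one argument or row to a line. jog_arm: Moves the arm, as the interface text tells. Its arguments: {"type":"object","properties":{"series":{"type":"array"},"squeeze":{"type":"number"}},"required":["series"]}

```bash
mkdir -p pics
cat > h.py <<'E'
import numpy as np, cv2
from workcell import telemetry, imaging, env
from scipy.spatial.transform import Rotation as Ro
def K(f):
    h=384; fl=h/2/np.tan(np.radians(f["fov_y"])/2)
    return fl
def pose(s):
    r=s["ee_rot"]; return Ro.from_euler('xyz',r,degrees=True).as_matrix(), np.array(s["ee_pos"])
def grab(name,save=None):
    s=telemetry.state(); f=imaging.grab_frame(name)
    if "T_tool_cam" in f:
        T=np.array(f["T_tool_cam"]); Rt,p=pose(s)
        Rwc=Rt@T[:3,:3]; c=Rt@T[:3,3]+p
    else:
        R=np.array(f["R"]);t=np.array(f["t"]);Rwc=R.T;c=-R.T@t
    f["Rwc"]=Rwc;f["c"]=c;f["fl"]=K(f)
    if save:
        im=cv2.cvtColor(f["pixels"],cv2.COLOR_RGB2BGR); cv2.imwrite("pics/"+save+".png",cv2.resize(im,(800,600),interpolation=cv2.INTER_CUBIC))
        import pickle; pickle.dump(f,open("pics/"+save+".pkl","wb"))
    return f
def load(n):
    import pickle; return pickle.load(open("pics/"+n+".pkl","rb"))
def ray(f,u,v):
    d=np.array([(u-f["cx"])/f["fl"],(v-f["cy"])/f["fl"]]); s=d.copy()
    for _ in range(30): s=d/(1+f["k1"]*(s@s))
    w=f["Rwc"]@np.array([s[0],s[1],1]); return w/np.linalg.norm(w)
def onz(f,u,v,z):
    w=ray(f,u,v); return f["c"]+w*(z-f["c"][2])/w[2]
def proj(f,X):
    x=f["Rwc"].T@(np.array(X,float)-f["c"]); s=x[:2]/x[2]; s=s*(1+f["k1"]*(s@s)); return s*f["fl"]+[f["cx"],f["cy"]]
def tri(obs):
    A=np.zeros((3,3));b=np.zeros(3)
    for f,u,v in obs:
        w=ray(f,u,v);P=np.eye(3)-np.outer(w,w);A+=P;b+=P@f["c"]
    X=np.linalg.solve(A,b); return X,[np.linalg.norm((np.eye(3)-np.outer(ray(f,u,v),ray(f,u,v)))@(X-f["c"])) for f,u,v in obs]
E
python3 - <<'E'
from h import *
print(telemetry.state())
for n in("scene","side","wrist"):
    f=grab(n,n+"0"); print(n,f["c"],f["Rwc"][:,2],f["fl"],f["cx"],f["cy"],f["k1"])
E
```

```text
{'time_s': 0.0, 'qpos': array([ 7.31087265e+01,  1.83520983e+01,  8.97059980e+01, -1.69323595e-03,
        7.20438115e+01, -1.14755495e+00]), 'qvel': array([ 0.00651231, -0.02813596, -0.07445433, -0.0138812 , -0.01170887,
        0.03236405]), 'effort': array([ 1.89149391e-04, -4.12471497e+01, -2.31970704e+01,  7.26867118e-02,
        4.57176380e-02, -1.53705291e-04]), 'ee_pos': array([155.98924577, 553.26755021, 403.91816263]), 'ee_rot': array([-1.79999569e+02,  1.01919625e-01,  7.42568053e+01]), 'force': array([ 0.51600556, -0.29148955,  1.09831142]), 'torque': array([ 0.01733447,  0.00180607, -0.02695504]), 'gripper_width': 91.44690981086345}
scene [ -65.54191513 -280.83523712 1261.9098882 ] [ 0.44430161  0.25900197 -0.85762116] 439.74299569685235 257.03708543112873 192.46368701436813 0.03584998131854821
side [ 504.2210484  1382.15706876 1392.7930822 ] [-0.01115441 -0.73833058 -0.67434675] 499.60607351814565 258.0786846961775 193.37002727316434 -0.12496579434420896
wrist [ 87.91804601 572.8522353  383.51172399] [ 0.2481413  -0.07037823 -0.96616396] 307.6067572273212 257.05305989954206 195.16042837269586 -0.008698435737797274
```

View pics/scene0.png

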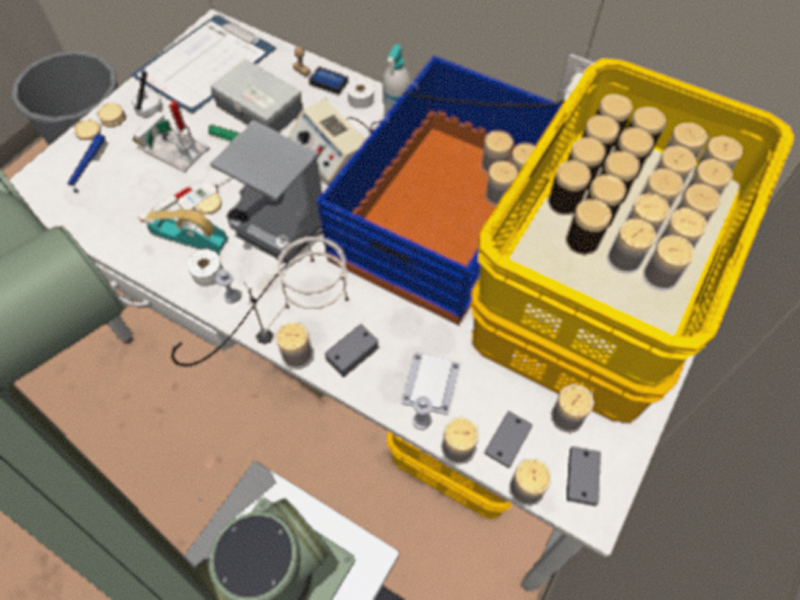

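View pics/side0.png

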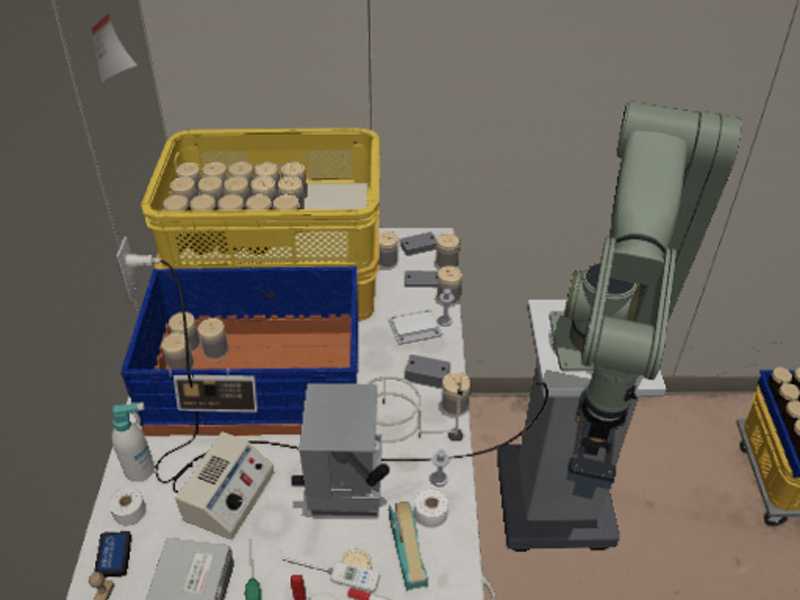

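View pics/wrist0.png

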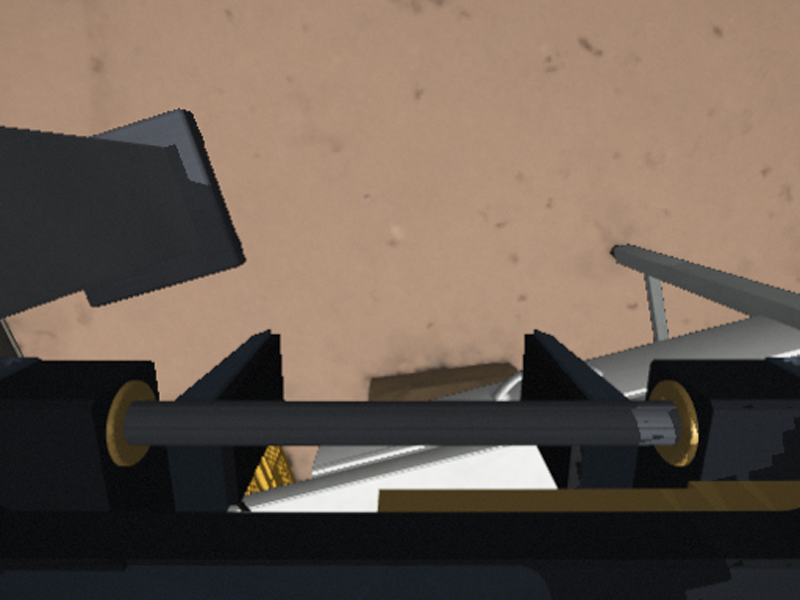

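The scene view shows the isolator near (270,190), the bed at (430,383) with its gauge at (423,410), and boards at (352,350), (509,438) and (583,475). The put-away gauge is at (228,285). I'll zoom in for pixel-accurate readings.

Run:
```python
from h import *
def crop(n,x0,y0,x1,y1,out,k):
    f=load(n);im=cv2.cvtColor(f["pixels"],cv2.COLOR_RGB2BGR)[y0:y1,x0:x1]
    im=cv2.resize(im,None,fx=k,fy=k,interpolation=cv2.INTER_CUBIC)
    for x in range((x0+9)//10*10,x1,10):
        cv2.line(im,((x-x0)*k,0),((x-x0)*k,6 if x%50 else 14),(0,0,255),1)
        if x%20==0: cv2.putText(im,str(x),((x-x0)*k,22),0,.35,(0,0,255),1)
    for y in range((y0+9)//10*10,y1,10):
        cv2.line(im,(0,(y-y0)*k),(6,(y-y0)*k),(0,0,255),1)
        if y%20==0: cv2.putText(im,str(y),(8,(y-y0)*k+4),0,.35,(0,0,255),1)
    cv2.imwrite("pics/"+out+".png",im)
crop("scene0",195,200,395,330,"c_s1",4)
crop("scene0",125,75,235,225,"c_s2",4)
crop("side0",240,145,310,265,"c_d1",5)
crop("side0",185,240,315,340,"c_d2",6)
```

```text
(no output)
```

View pics/c_s1.png

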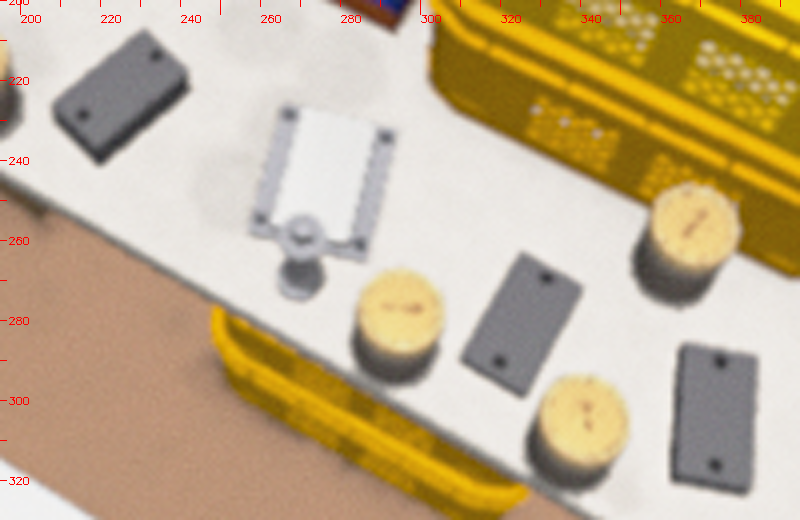

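View pics/c_s2.png

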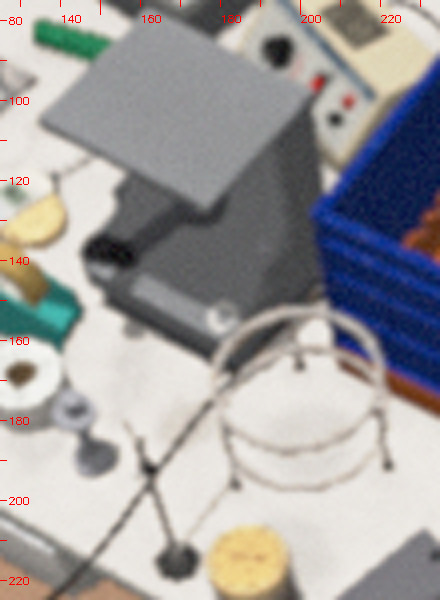

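View pics/c_d1.png

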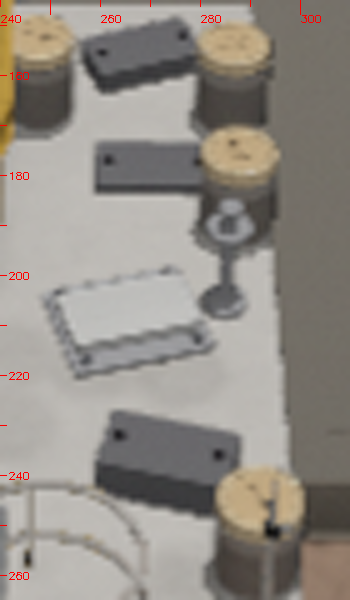

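View pics/c_d2.png

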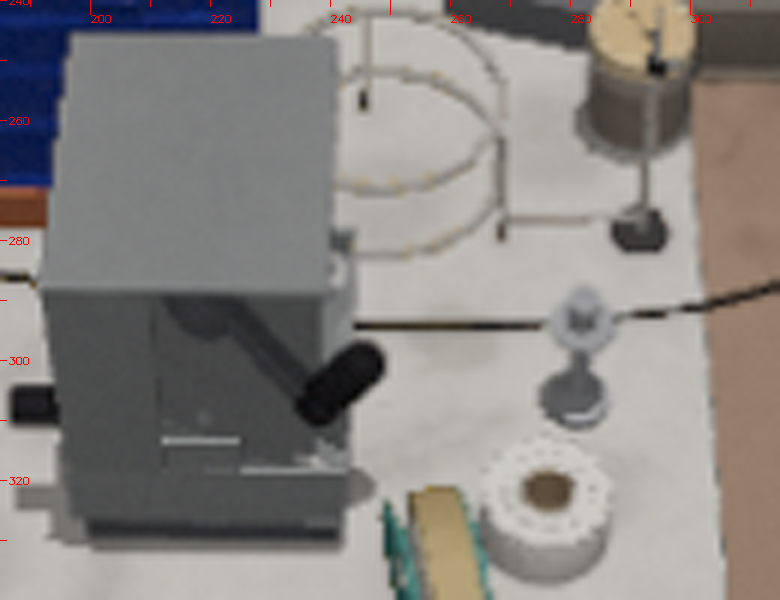

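Run:
```python
from h import *
np.set_printoptions(precision=1,suppress=True)
S=load("scene0");D=load("side0")
print("hood: FL,FR,RR,(RL)")
for a,b in [((132.5,106),(238,288)),((174,127),(239,246.5)),((202,98),(195,246))]: print(tri([(S,*a),(D,*b)]))
for a in [(132.5,106),(174,127),(202,98)]: print(onz(S,*a,236))
for b in [(238,288),(239,246.5),(195,246),(190,288)]: print(onz(D,*b,236))
print("boards: board A(left)")
# A: scene corners top: (228.5,207.5),(239.5,217.5)?,(206,227),(217.5,236)
print("A holes",tri([(S,231.5,213.8),(D,262,232)]),tri([(S,213,228.7),(D,282,236)]))
print("B holes",tri([(S,329.3,269.5),(D,258.5,177)]))
print("C holes",tri([(S,372.5,290.5),(D,257,158)]),tri([(S,371,316.3),(D,274.5,152.3)]))
print("gauge top",tri([(S,267.5,258),(D,284.5,186)]),"collar",tri([(S,268.5,260),(D,283.5,190)]),"foot",tri([(S,268.5,270),(D,283,205.5)]))
print("gauge2 ",tri([(S,140,177),(D,280.5,290)]),tri([(S,141,178),(D,280.5,294)]),tri([(S,147,190),(D,279.5,306)]))
print("bed holes",[onz(S,*p,8) for p in [(265,228.5),(289.5,234),(258,254.5),(283,260.7)]],[onz(D,*p,8) for p in [(251,204),(275,199),(256.5,217),(279,213)]])
```

```text
hood: FL,FR,RR,(RL)
(array([539.6, 516.1, 231.9]), [np.float64(5.097041440107794), np.float64(5.097041440107823)])
(array([540. , 358.6, 232.2]), [np.float64(5.5576692438901825), np.float64(5.557669243890288)])
(array([678.2, 355.2, 230.4]), [np.float64(3.4538470942627435), np.float64(3.4538470942629313)])
[531.7 513.5 236. ]
[531.8 357.  236. ]
[670.2 351.9 236. ]
[544.1 516.5 236. ]
[544.9 358.6 236. ]
[680.5 357.8 236. ]
[681.1 517.8 236. ]
boards: board A(left)
A holes (array([463.8, 115.4,  39.4]), [np.float64(4.864799174107716), np.float64(4.864799174107626)]) (array([390.3, 135.6,  40.1]), [np.float64(5.052117037081971), np.float64(5.0521170370817305)])
B holes (array([ 472.6, -229.5,   10.1]), [np.float64(7.468963587909184), np.float64(7.468963587909211)])
C holes (array([ 480.2, -365.8,    5.9]), [np.float64(5.726324942315046), np.float64(5.72632494231512)]) (array([ 402.2, -390.7,   20. ]), [np.float64(5.2011347144406646), np.float64(5.20113471444065)])
gauge top (array([373.2, -69.2, 102.7]), [np.float64(7.376490028610905), np.float64(7.376490028610928)]) collar (array([376.8, -70.5,  80.9]), [np.float64(6.6169345445236685), np.float64(6.616934544523658)]) foot (array([377.1, -71.2,  -2.4]), [np.float64(4.15211427201315), np.float64(4.152114272013151)])
gauge2  (array([405.8, 417. ,  88.8]), [np.float64(7.426764111834628), np.float64(7.42676411183466)]) (array([407.7, 421.1,  74.4]), [np.float64(4.913822557149049), np.float64(4.9138225571490395)]) (array([408.4, 417. ,   2.1]), [np.float64(4.198178156432453), np.float64(4.198178156432497)])
bed holes [array([483.2,   7.6,   8. ]), array([506.7, -68.1,   8. ]), array([395.8, -19. ,   8. ]), array([418. , -94.4,   8. ])] [array([510. , -70.5,   8. ]), array([ 412.7, -100.7,    8. ]), array([488.1,   3. ,   8. ]), array([399.3, -19.9,   8. ])]
```

Run:
```python
from h import *
np.set_printoptions(precision=2,suppress=True)
S=load("scene0");D=load("side0")
print(tri([(S,150.5,137.5),(D,241,303)]),tri([(S,148.5,138.),(D,244.5,299.5)]))
f=load("wrist0");print(np.array(f["T_tool_cam"]))
s=telemetry.state();R,p=pose(s);
print(R)
# target tool axes
Z=np.array([.574,0,-.819]);Y=np.array([.819,0,.574]);X=np.array([0,1,0.])
print((Ro.from_matrix(np.c_[X,Y,Z])*Ro.from_matrix(R).inv()).as_rotvec())
# S: side wall tops, front bottom
for n,z in(((168,169),0),((151,148),0)):print(onz(S,*n,z))
for n,z in(((198,331),0),((241,331),0)):print(onz(D,*n,z))
```

```text
(array([535.18, 477.3 , 104.77]), [np.float64(3.028752928098371), np.float64(3.028752928098261)]) (array([524.  , 473.22, 117.37]), [np.float64(3.369280690663756), np.float64(3.3692806906637505)])
[[  1.    -0.     0.     0.38]
 [  0.     0.97   0.26 -70.84]
 [ -0.    -0.26   0.97  20.51]
 [  0.     0.     0.     1.  ]]
[[ 0.27  0.96 -0.  ]
 [ 0.96 -0.27 -0.  ]
 [-0.   -0.   -1.  ]]
[-0.08 -0.61  0.27]
[509.26 410.69   0.  ]
[549.92 515.91   0.  ]
[676.2 511.8   0. ]
[538.6  510.48  -0.  ]
```

Call:
{"op": "jog_arm", "data": {
  "series": [
    [[36, -18, -4], [-0.015, -0.11, 0.05], 1],
    [[73, -36, -8], [-0.03, -0.23, 0.1], 1],
    [[110, -54, -12], [-0.047, -0.36, 0.16], 1],
    [[147, -72, -16], [-0.063, -0.48, 0.22], 1],
    [[184, -90, -20], [-0.08, -0.61, 0.27], 1]
  ]
}}

```text
time_s: 0.57
ee_pos: [341.3, 462.5, 384.0]
ee_rot: [147.2, -0.3, 89.4]
force: [1.8, 0.5, 0.0]
gripper_width: 90.7
```

Run:
```python
from h import *
s=telemetry.state();print(s["time_s"],s["ee_pos"],s["ee_rot"],s["qpos"],s["qvel"])
grab("wrist","w1")
```

```text
0.5667 [341.25921042 462.52140788 384.02571521] [147.23778171  -0.33649234  89.35842301] [ 59.15958806  16.34348081  99.16855634 -36.02084827  52.28798601
 -10.64936178] [-37.9001849    0.11836845  23.30303187 -97.24275489 -63.08954764
   1.7193835 ]
```

View pics/w1.png

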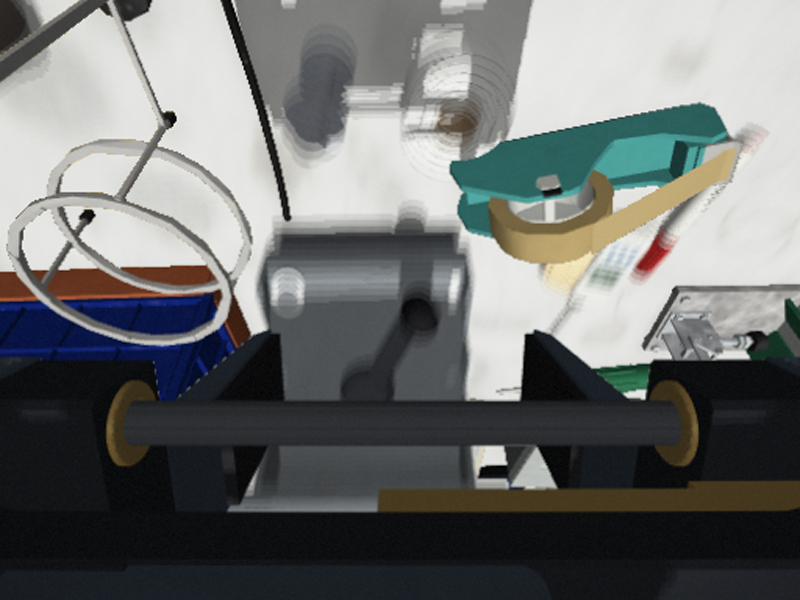

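The arm was still moving, so the picture is smeared: knob about (418,315), pivot about (367,385), body spanning x 265–468. I'll settle and look again.

Call:
{"op": "jog_arm", "data": {
  "series": [
    [[0, 0, 0], [0, 0, 0], 1],
    [[0, 0, 0], [0, 0, 0], 1],
    [[0, 0, 0], [0, 0, 0], 1],
    [[0, 0, 0], [0, 0, 0], 0.5],
    [[0, 0, 0], [0, 0, 0], 0.4]
  ]
}}

```text
time_s: 1.03
ee_pos: [344.3, 460.0, 383.1]
ee_rot: [146.9, 0.0, 89.3]
force: [-0.5, 0.1, 0.7]
gripper_width: 80.9
```

Run:
```python
from h import *
s=telemetry.state();print(s["time_s"],s["ee_pos"],s["ee_rot"],s["qvel"])
grab("wrist","w2");grab("side","d2")
```

```text
1.0333 [344.32001862 459.96879903 383.05253315] [1.46892670e+02 2.85420135e-02 8.92951537e+01] [ 0.0322225   0.03842961  0.16763607 -0.31201924  0.0302856  -0.06419683]
```

View pics/w2.png

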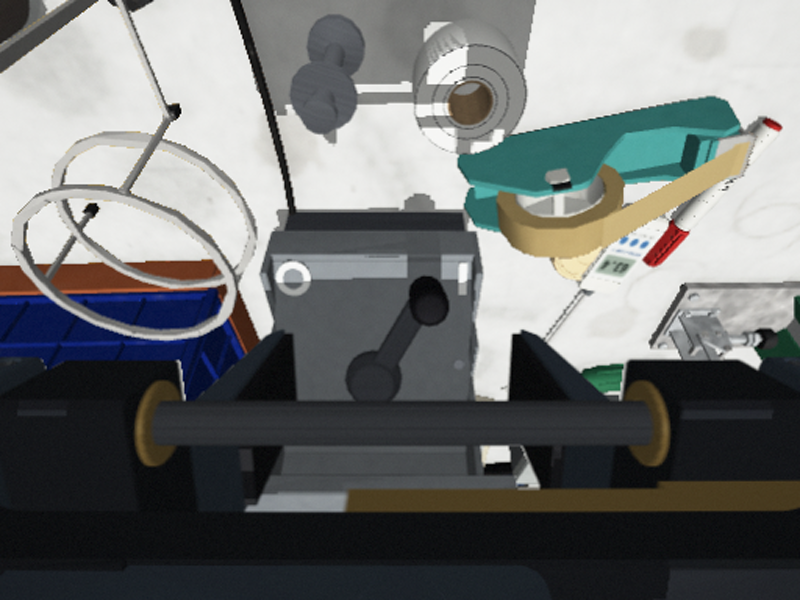

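View pics/d2.png

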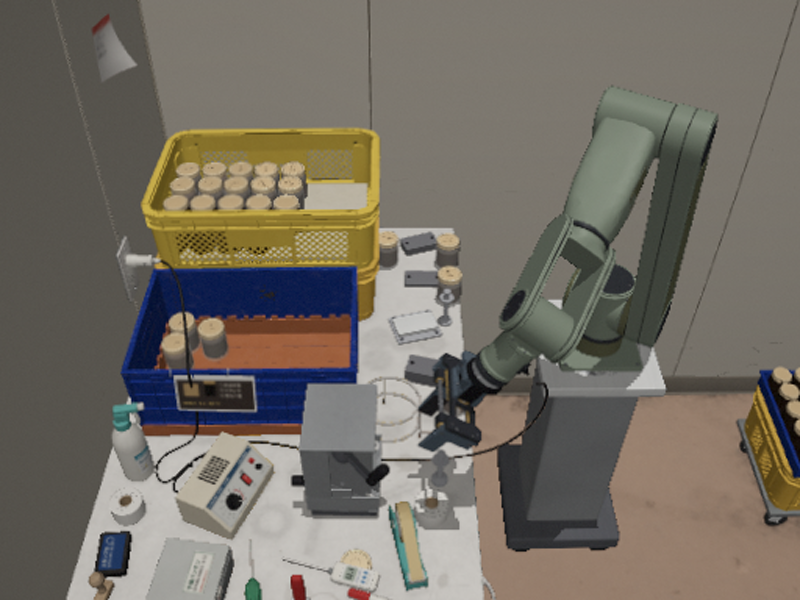

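```bash
cat >> h.py <<'E'
def crop(n,x0,y0,x1,y1,out,k):
    f=load(n);im=cv2.cvtColor(f["pixels"],cv2.COLOR_RGB2BGR)[y0:y1,x0:x1]
    im=cv2.resize(im,None,fx=k,fy=k,interpolation=cv2.INTER_CUBIC)
    for x in range((x0+9)//10*10,x1,10):
        p=int((x-x0+.5)*k); cv2.line(im,(p,0),(p,6),(0,0,255),1)
        if x%20==0: cv2.putText(im,str(x),(p,22),0,.35,(0,0,255),1)
    for y in range((y0+9)//10*10,y1,10):
        p=int((y-y0+.5)*k); cv2.line(im,(0,p),(6,p),(0,0,255),1)
        if y%20==0: cv2.putText(im,str(y),(8,p+4),0,.35,(0,0,255),1)
    cv2.imwrite("pics/"+out+".png",im)
E
python3 - <<'E'
from h import *
im=load("w2")["pixels"][125:270,160:320].astype(float)
crop("w2",160,125,320,270,"c_w2",5)
im=load("w2")["pixels"];g=im.max(2)
m=(g>150).astype(np.uint8)
n,l,st,c=cv2.connectedComponentsWithStats(m[160:200,165:310])
for i in range(1,n):
    if st[i,4]>5: print(st[i],c[i]+[165,160])
E
```

```text
[  0   0   8  40 200] [167.315 182.36 ]
[139   0   6  40 152] [307.19736842 183.86842105]
[  10    3   85   26 1183] [213.83093829 171.8909552 ]
[118   4  19  24 293] [292.21843003 172.3447099 ]
```

View pics/c_w2.png

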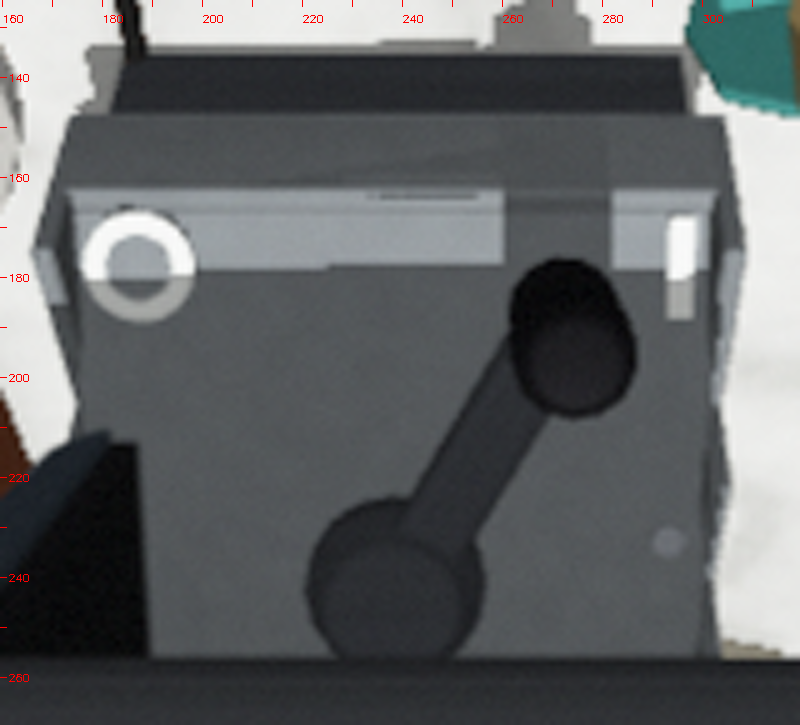

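Run:
```python
from h import *
np.set_printoptions(precision=1,suppress=True)
S=load("scene0");D=load("side0");W=load("w2")
print(tri([(S,148.5,138.),(D,244.5,299.5),(W,273,195)]))
print(tri([(D,244.5,299.5),(W,273,195)]))
n=np.array([-.574,0,.819])
for d in(320,326,332): 
    X=W["c"]+ray(W,273,195)*d; print(d,X)
d=26*W["fl"]/24.5
T=W["c"]+ray(W,273,195)*d/(ray(W,273,195)@W["Rwc"][:,2])
print("disc-size",T)
for T in (T,tri([(S,148.5,138.),(D,244.5,299.5),(W,273,195)])[0]):
    k=T-19*n; piv=k+np.array([56.7,-40,39.8]); print("knob",k,"piv",piv)
    # face plane through k-45n ; ring, bar on it
    P=k-45*n
    for uv in((186,177.5),(293.5,178),(237,243)):
        r=ray(W,*uv); X=W["c"]+r*((P-W["c"])@n)/(r@n); print(X, X-(piv-45*n), np.linalg.norm(X-(piv-45*n)))
```

```text
(array([524.4, 473.4, 119. ]), [np.float64(4.231127988937121), np.float64(2.7290068110397434), np.float64(1.783711124580912)])
(array([526.9, 473.3, 119.5]), [np.float64(0.3150612387807136), np.float64(0.31506123878071934)])
320 [534.1 474.  112.7]
326 [538.5 474.2 108.7]
332 [543.  474.5 104.7]
disc-size [539.2 474.3 108.1]
knob [550.1 474.3  92.5] piv [606.8 434.3 132.3]
[568.6 367.3  50.6] [-64.  -66.9 -44.9] 102.91908334347652
[570.3 502.8  51.7] [-62.3  68.5 -43.7] 102.44926199917101
[641.1 429.4 101.4] [ 8.5 -4.9  5.9] 11.416865836454583
knob [535.3 473.4 103.4] piv [592.  433.4 143.2]
[556.2 371.6  63.1] [-61.6 -61.8 -43.2] 97.41580311968217
[557.8 500.9  64.3] [-60.   67.5 -42.1] 99.6338115801518
[625.4 430.8 111.6] [ 7.6 -2.6  5.2] 9.564188342260085
```

```bash
cat >> h.py <<'E'
def plan(Xt,Zt,P,s=None):
    """tool x,z axes target, TCP target -> shift, rotvec from now"""
    s=s or telemetry.state();R,p=pose(s)
    Z=np.array(Zt,float);Z/=np.linalg.norm(Z);X=np.array(Xt,float);X-=Z*(X@Z);X/=np.linalg.norm(X)
    T=np.c_[X,np.cross(Z,X),Z]
    rv=(Ro.from_matrix(T)*Ro.from_matrix(R).inv()).as_rotvec()
    print("t",s["time_s"],"pos",np.round(p,1),"F",np.round(s["force"],1),"grip",round(s["gripper_width"],1),"| shift",np.round(np.array(P)-p,1),"rot",np.round(rv,3))
E
python3 - <<'E'
from h import *
n=np.array([-.574,0,.819]);k=np.array([537.8,474,103.9])
plan([0,1,0],-n,k+n*235); plan([0,1,0],-n,k+n*175)
E
```

```text
t 1.1333 pos [344.4 459.8 383. ] F [ 0.2 -0.4  0.5] grip 72.3 | shift [ 58.5  14.2 -86.6] rot [ 0.001 -0.033  0.012]
t 1.1333 pos [344.4 459.8 383. ] F [ 0.2 -0.4  0.5] grip 72.3 | shift [  92.9   14.2 -135.8] rot [ 0.001 -0.033  0.012]
```

Call:
{"op": "jog_arm", "data": {
  "series": [
    [[15, 4, -22], [0, -0.01, 0.003], 0.44],
    [[30, 8, -44], [0, -0.02, 0.006], 0.44],
    [[45, 11, -66], [0, -0.03, 0.01], 0.44],
    [[58.5, 14, -86.5], [0, -0.033, 0.012], 0.44],
    [[58.5, 14, -86.5], [0, -0.033, 0.012], 0.44]
  ]
}}

```text
time_s: 1.55
ee_pos: [403.5, 473.6, 292.1]
ee_rot: [145.2, 0.4, 89.9]
force: [-0.2, 0.0, -0.1]
gripper_width: 41.3
```

Run:
```python
from h import *
grab("wrist","w3")
n=np.array([-.574,0,.819]);k=np.array([537.8,474,103.9])
plan([0,1,0],-n,k+n*175)
```

```text
t 1.6 pos [403.  473.8 294.1] F [ 0.6 -0.3  0.4] grip 40.3 | shift [ 34.3   0.2 -46.9] rot [ 0.004 -0.003  0.001]
```

View pics/w3.png

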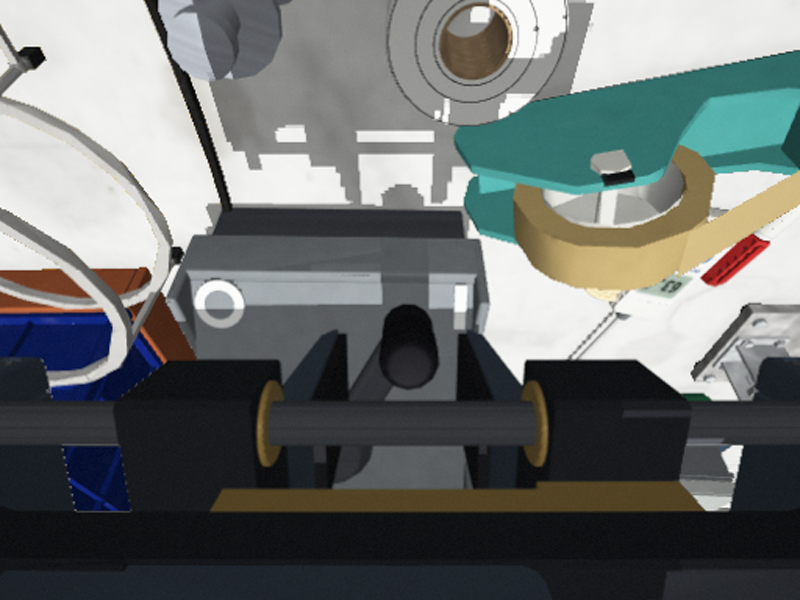

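Run:
```python
from h import *
np.set_printoptions(precision=1,suppress=True)
D=load("side0");W=load("w2");V=load("w3")
print(tri([(W,273,195),(V,261,230)]),tri([(D,244.5,299.5),(V,261,230),(W,273,195)]))
n=np.array([-.574,0,.819]);P=np.array([526.9,473.3,119.5])
T=tri([(D,244.5,299.5),(V,261,230),(W,273,195)])[0]; print(T-19*n)
# knob position in tool frame
R,p=pose(telemetry.state()); print(R.T@(T-p), R.T@(T-19*n-p))
```

```text
(array([524.4, 474.2, 121.6]), [np.float64(0.7573105197273549), np.float64(0.757310519727478)]) (array([526.8, 474. , 120. ]), [np.float64(0.5654140037789156), np.float64(0.9059230549673694), np.float64(0.7543615718384441)])
[537.7 474.  104.5]
[  1.2   2.1 213.5] [  1.2   2.2 232.5]
```

Call:
{"op": "jog_arm", "data": {
  "series": [
    [[8, 1, -12], [0.003, -0.003, 0], 0.44],
    [[17, 1, -24], [0.003, -0.003, 0], 0.44],
    [[26, 1, -36], [0.003, -0.003, 0], 0.44],
    [[34, 1, -47], [0.003, -0.003, 0], 0.44],
    [[34, 1, -47], [0.003, -0.003, 0], 0.44]
  ]
}}

```text
time_s: 2.02
ee_pos: [438.0, 474.0, 244.3]
ee_rot: [145.1, 0.3, 89.9]
force: [-0.4, -0.3, -0.5]
gripper_width: 40.2
```

Run:
```python
from h import *
grab("wrist","w4")
n=np.array([-.574,0,.819]);k=np.array([537.7,474,104.5])
plan([0,1,0],-n,k+n*175)
```

```text
t 2.0667 pos [437.6 474.2 245.4] F [-0.1 -0.1  0.8] grip 39.9 | shift [-0.4 -0.2  2.4] rot [ 0.004 -0.002  0.002]
```

View pics/w4.png

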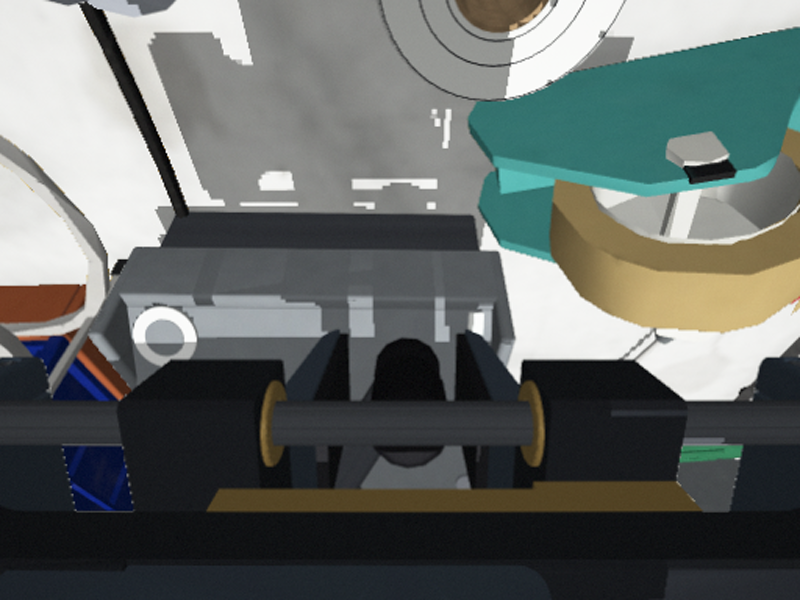

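Call:
{"op": "jog_arm", "data": {
  "series": [
    [[0, 0, 1], [0, 0, 0], 0.33],
    [[-3, -8, -2], [0, 0, 0], 0.33],
    [[-6, -17, -3], [0, 0, 0], 0.33],
    [[-8, -28, -5], [0, 0, 0], 0.33],
    [[-9, -40, -6], [0, 0, 0], 0.33]
  ]
}}

```text
time_s: 2.48
ee_pos: [427.5, 433.4, 239.5]
ee_rot: [145.1, 0.2, 89.9]
force: [-0.8, -0.3, -0.1]
gripper_width: 30.3
```

Call:
{"op": "jog_arm", "data": {
  "series": [
    [[1, -10, 0], [0, 0, 0], 0.33],
    [[2, -20, 1], [0, 0, 0], 0.33],
    [[5, -30, 3], [0, 0, 0], 0.33],
    [[9, -40, 6], [0, 0, 0], 0.33],
    [[9, -42, 6], [0, 0, 0], 0.33]
  ]
}}

```text
time_s: 2.9
ee_pos: [436.5, 392.0, 245.9]
ee_rot: [145.1, -0.3, 90.2]
force: [-3.7, 11.8, -5.8]
gripper_width: 30.4
```

Run:
```python
from h import *
grab("wrist","w5")
s=telemetry.state();print(s["ee_pos"],s["force"],s["torque"])
```

```text
[436.49482356 392.14601397 245.81671252] [-3.91638265  8.19177587 -3.80123103] [1.02318392 1.18110519 0.82484512]
```

View pics/w5.png

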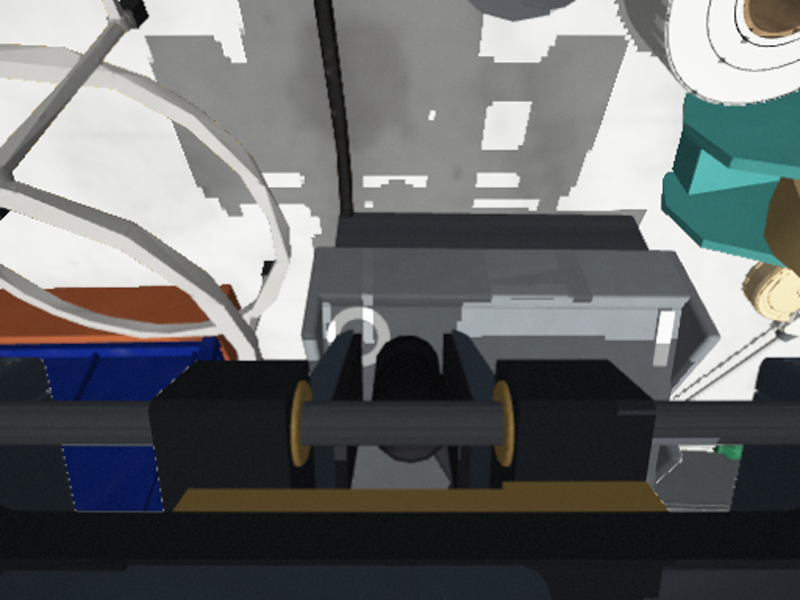

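Call:
{"op": "jog_arm", "data": {
  "series": [
    [[0, 0, 0], [0, 0, 0], 0.42],
    [[0, 0, 0], [0, 0, 0], 0.45],
    [[-12, 0, 17], [0, 0, 0], 0.45],
    [[-32, 0, 46], [0, 0, 0], 0.45],
    [[-54, -2, 77], [0, 0, 0], 0.45]
  ]
}}

```text
time_s: 3.37
ee_pos: [382.6, 389.4, 322.6]
ee_rot: [145.3, -0.1, 90.0]
force: [0.2, -0.3, 0.6]
gripper_width: 41.2
```

Run:
```python
from h import *
grab("wrist","w6");grab("side","d6")
crop("d6",185,240,315,340,"c_d6",6)
s=telemetry.state();print(s["time_s"],s["ee_pos"],s["force"],s["qpos"])
```

```text
3.4667 [381.70471448 390.3169082  328.01546211] [0.02514198 0.24797628 0.97028234] [ 51.17118478  16.16389101 109.27748416 -44.44351224  39.21522114
  -7.37211554]
```

View pics/w6.png

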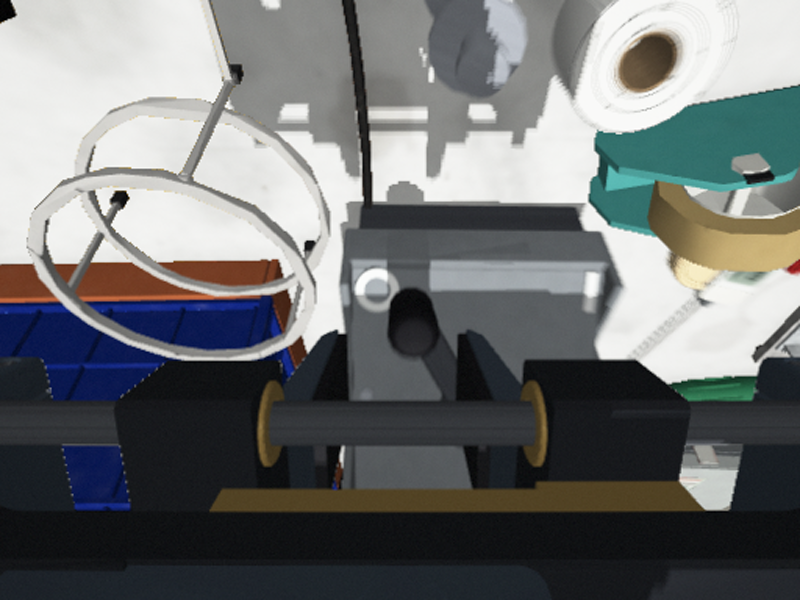

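View pics/c_d6.png

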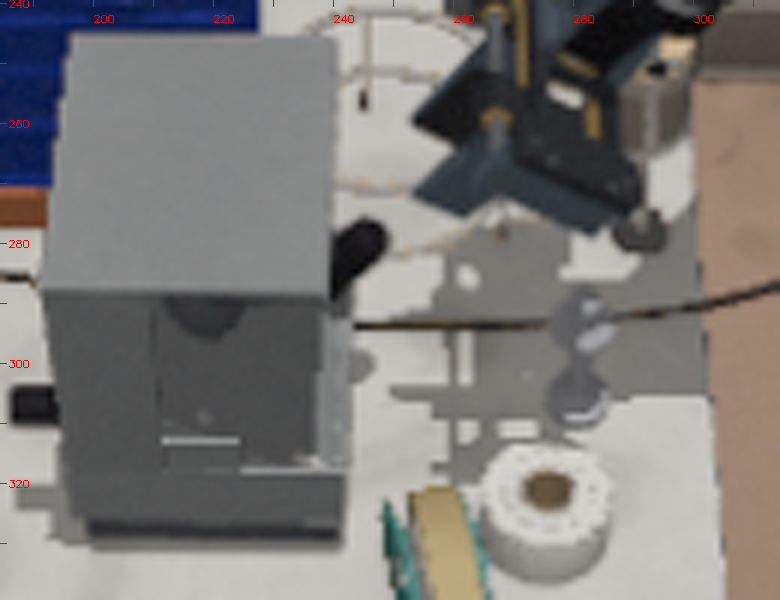

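Run:
```python
from h import *
np.set_printoptions(precision=1,suppress=True)
D=load("side0");W=load("w6")
n=np.array([-.574,0,.819])
r=ray(W,264.5,212); P=np.array([526.8,474,120]); X=W["c"]+r*((P-W["c"])@n)/(r@n); print("knob top",X,"dy",X-P)
plan([0,1,0],[0,0,-1],[430,-100,500])
```

```text
knob top [526.9 395.4 120. ] dy [  0.1 -78.6   0. ]
t 3.4667 pos [381.7 390.3 328. ] F [0.  0.2 1. ] grip 41.1 | shift [  48.3 -490.3  172. ] rot [-0.   0.6 -0. ]
```

The knob moved 79 mm right (expected 80), so the lever is fully off. Next I'll go up over the boards.

Call:
{"op": "jog_arm", "data": {
  "series": [
    [[0, -15, 30], [0, 0.1, 0], 0.6],
    [[0, -45, 55], [0, 0.22, 0], 1],
    [[5, -80, 75], [0, 0.34, 0], 1],
    [[10, -115, 95], [0, 0.46, 0], 1],
    [[15, -153, 105], [0, 0.58, 0], 1]
  ]
}}

```text
time_s: 3.88
ee_pos: [394.8, 250.3, 430.4]
ee_rot: [175.2, -0.8, 90.0]
force: [1.5, -0.6, -0.1]
gripper_width: 71.4
```

Call:
{"op": "jog_arm", "data": {
  "series": [
    [[5, -38, 10], [0, 0.02, 0], 1],
    [[10, -78, 20], [0, 0.02, 0], 1],
    [[16, -118, 30], [0, 0.02, 0], 1],
    [[22, -158, 40], [0, 0.02, 0], 1],
    [[28, -198, 50], [0, 0.02, 0], 1]
  ]
}}

```text
time_s: 4.3
ee_pos: [422.3, 49.7, 480.9]
ee_rot: [176.3, -0.7, 90.0]
force: [0.9, -0.2, 0.1]
gripper_width: 91.1
```

Run:
```python
from h import *
plan([0,1,0],[0,0,-1],[430,-100,500])
```

```text
t 4.3 pos [422.3  49.7 480.9] F [ 0.9 -0.2  0.1] grip 91.1 | shift [   7.7 -149.7   19.1] rot [-0.013  0.064  0.001]
```

Call:
{"op": "jog_arm", "data": {
  "series": [
    [[2, -40, 5], [-0.01, 0.03, 0], 1],
    [[4, -80, 10], [-0.01, 0.06, 0], 1],
    [[6, -120, 15], [-0.01, 0.06, 0], 1],
    [[8, -150, 19], [-0.01, 0.06, 0], 1],
    [[8, -150, 19], [-0.01, 0.06, 0], 1]
  ]
}}

```text
time_s: 4.72
ee_pos: [430.4, -105.2, 500.4]
ee_rot: [179.7, 0.0, 89.5]
force: [0.3, 0.5, -0.1]
gripper_width: 91.3
```

Call:
{"op": "jog_arm", "data": {
  "series": [
    [[0, 0, 0], [0, 0, 0], 1],
    [[0, 0, 0], [0, 0, 0], 1],
    [[0, 0, 0], [0, 0, 0], 1],
    [[0, 0, 0], [0, 0, 0], 1],
    [[0, 0, 0], [0, 0, 0], 1]
  ]
}}

```text
time_s: 5.13
ee_pos: [430.4, -104.2, 500.3]
ee_rot: [179.7, 0.0, 89.6]
force: [0.0, 0.1, 0.2]
gripper_width: 91.3
```

Run:
```python
from h import *
plan([0,1,0],[0,0,-1],[430,-100,500])
grab("wrist","w7")
```

```text
t 5.1333 pos [ 430.4 -104.2  500.3] F [0.  0.1 0.2] grip 91.3 | shift [-0.4  4.2 -0.3] rot [0.    0.004 0.006]
```

View pics/w7.png

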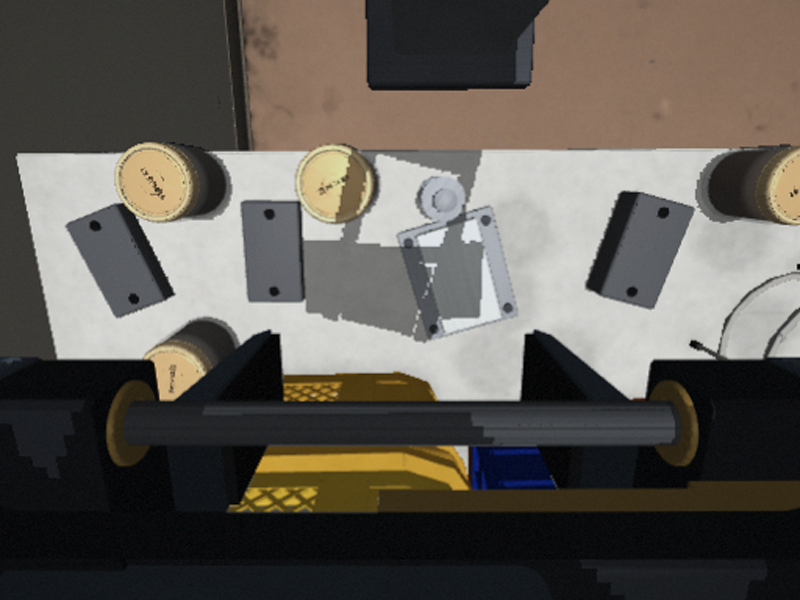

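The wrist view shows all three boards: A at (640,248), B at (273,250) and C at (120,260). It also shows the bed at (457,273), its gauge at (441,199) and three jars. Next I'll measure holes and edges.

Run:
```python
from h import *
crop("w7",35,85,205,215,"c_w7a",4); crop("w7",250,105,460,215,"c_w7b",3)
```

```text
(no output)
```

View pics/c_w7a.png

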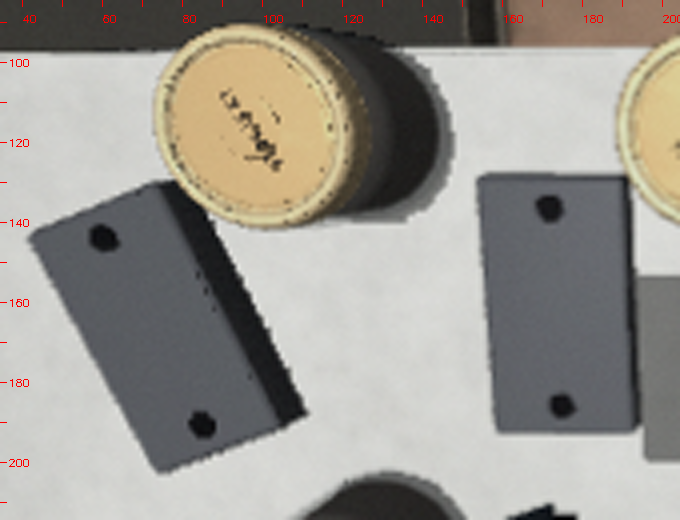

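View pics/c_w7b.png

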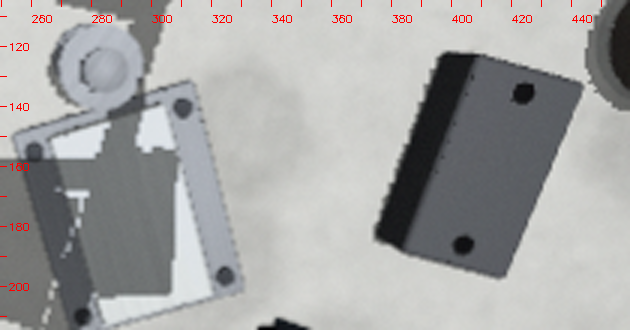

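Run:
```python
from h import *
np.set_printoptions(precision=1,suppress=True)
W=load("w7");S=load("scene0");D=load("side0")
def refine(u,v):
    g=W["pixels"].astype(float).sum(2);y0,x0=int(v)-5,int(u)-5
    p=g[y0:y0+11,x0:x0+11];w=np.clip(150-p,0,None);yy,xx=np.mgrid[y0:y0+11,x0:x0+11]
    return (w*xx).sum()/w.sum(),(w*yy).sum()/w.sum()
H={}
for n,a,b,hs in(("A",(420.3,135.8),(400.3,186.5),(40,)),("B",(171.8,136.6),(174.8,185.8),(15,25)),("C",(60.6,143.9),(85.3,190.5),(15,25))):
    a=refine(*a);b=refine(*b)
    for h in hs:
        A=onz(W,*a,h);B=onz(W,*b,h);d=B-A;print(n,h,a,b,"c",(A+B)/2,"sp",np.linalg.norm(d),"yaw",np.degrees(np.arctan2(d[1],d[0])))
bb=[(257.5,155.5),(307,140),(321.5,196.5),(274,210)]
P=[onz(W,*p,8) for p in bb];print("bed",P,np.mean(P,0));
for i,j in((0,3),(1,2),(0,1),(3,2)):
    d=P[j]-P[i];print(np.linalg.norm(d),np.degrees(np.arctan2(d[1],d[0])))
print("gauge top",onz(W,281.5,126.5,108),onz(W,281.5,126.5,98), "collar edges")
print("tri A", tri([(W,*refine(420.3,135.8)),(D,281.5,235.5)]),"B",tri([(W,*refine(174.8,185.8)),(D,258,176.5)]),"C",tri([(W,*refine(85.3,190.5)),(D,256.5,157.5)]))
for n,p in(("j1",(98.,116)),("j2",(214.5,117))): print(n,onz(W,*p,91))
```

```text
A 40 (np.float64(423.39982653946225), np.float64(135.63183000867303)) (np.float64(403.52848101265823), np.float64(186.1983122362869)) c [430.7 121.1  40. ] sp 75.79541626212985 yaw -14.983379297679523
B 15 (np.float64(171.87512437810946), np.float64(136.39253731343283)) (np.float64(174.9040871934605), np.float64(185.93896457765666)) c [ 432.3 -231.2   15. ] sp 75.82763092558895 yaw -1.0155499763451974
B 25 (np.float64(171.87512437810946), np.float64(136.39253731343283)) (np.float64(174.9040871934605), np.float64(185.93896457765666)) c [ 430.8 -228.5   25. ] sp 74.19505464164052 yaw -1.0155499763452043
C 15 (np.float64(60.48510048510048), np.float64(144.04158004158003)) (np.float64(85.24759080800592), np.float64(190.76093402520385)) c [ 440.5 -386.    15. ] sp 77.25386442416992 yaw 19.871367832192217
C 25 (np.float64(60.48510048510048), np.float64(144.04158004158003)) (np.float64(85.24759080800592), np.float64(190.76093402520385)) c [ 438.8 -379.9   25. ] sp 75.59058119399712 yaw 19.871367832192213
bed [array([ 424.9, -103.3,    8. ]), array([401.9, -28.1,   8. ]), array([491. ,  -1.9,   8. ]), array([512.9, -77.4,   8. ])] [457.7 -52.7   8. ]
91.78149824554579 16.406805700931777
92.81430720012025 16.381925821524412
78.60981263884254 106.9833140397902
78.56590224947108 106.23043571776415
gauge top [377.  -74.8 108. ] [377.5 -74.1  98. ] collar edges
tri A (array([395.3, 130.7,  40.2]), [np.float64(1.2766021585421927), np.float64(1.2766021585423282)]) B (array([ 476.5, -235. ,   10.3]), [np.float64(5.184995663057028), np.float64(5.184995663056961)]) C (array([ 484.8, -386.4,   -5.8]), [np.float64(2.820764344875818), np.float64(2.8207643448759576)])
j1 [ 363.3 -298.6   91. ]
j2 [ 365.8 -155.7   91. ]
```

Run:
```python
from h import *
np.set_printoptions(precision=1,suppress=True)
W=load("w7");S=load("scene0");D=load("side0");V=load("w2")
crop("w7",260,105,310,145,"c_g1",12); crop("w2",175,0,240,90,"c_g2",8); crop("side0",270,180,300,212,"c_g3",16); crop("side0",268,282,295,315,"c_g4",16)
ims=[cv2.imread(f"pics/c_g{i}.png") for i in(1,2,3,4)]
c=np.zeros((720,0,3),np.uint8)
c=np.hstack([cv2.copyMakeBorder(i,0,720-i.shape[0],0,5,0) for i in(ims[1],ims[2])]);cv2.imwrite("pics/m1.png",c[:600,:1000] if 0 else cv2.resize(c,None,fx=.8,fy=.8)[:600,:800])
c=np.hstack([cv2.copyMakeBorder(i,0,540-i.shape[0],0,5,0) for i in(ims[0],ims[3])]);cv2.imwrite("pics/m2.png",cv2.resize(c,None,fx=.75,fy=.75))
```

```text
(no output)
```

View pics/m1.png

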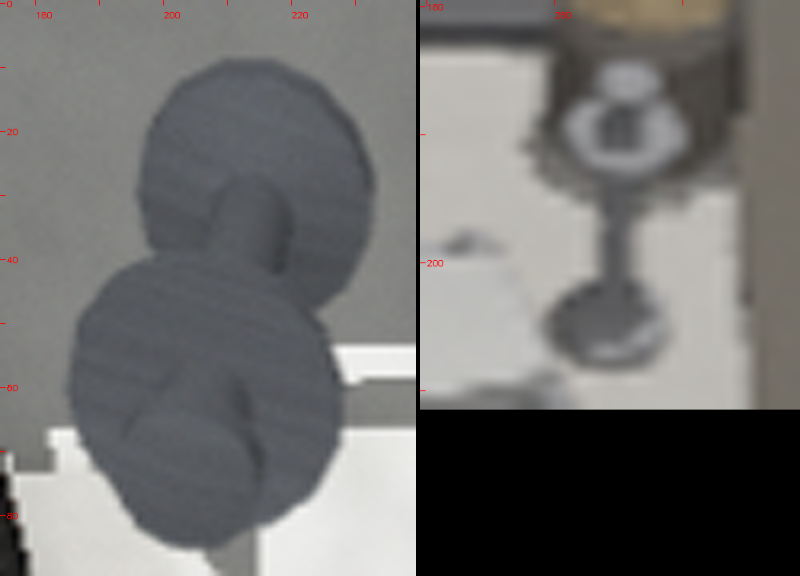

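View pics/m2.png

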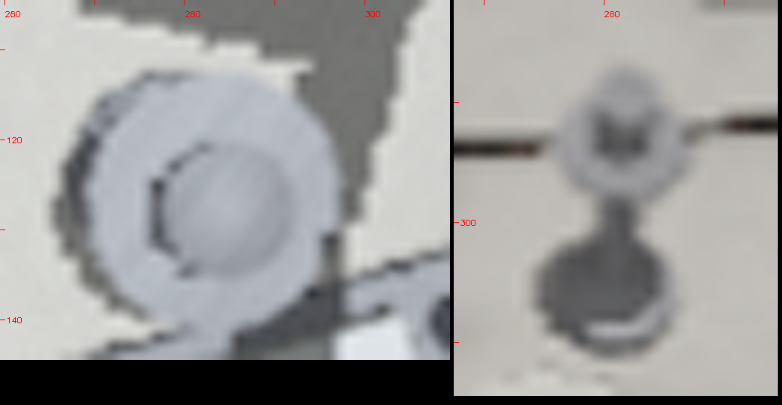

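Run:
```python
from h import *
np.set_printoptions(precision=1,suppress=True)
W=load("w7");S=load("scene0");D=load("side0");V=load("w2")
# gauge heights by vertical line through foot known on table, from side and w2
print("g1 collar",tri([(W,283.4,126.4),(D,284.8,190)]),"top",tri([(W,284.9,127.9),(D,285,186)]))
print("g2 collar",tri([(V,206.5,59),(D,281,293.7)]),"top",tri([(V,204,75),(D,281,289.5)]), "foot",tri([(V,214.5,28),(D,280,307)]))
b=np.array([457.7,-52.7]);a=np.radians(16.4);g=b-82*np.array([np.cos(a),np.sin(a)]);print(g)
for h in(75,85):print(h,proj(W,[*g,h]),proj(D,[*g,h]),proj(D,[*g,0]),proj(S,[*g,h]),proj(S,[*g,0]))
print(proj(D,[402,419,75]),proj(D,[402,419,85]),proj(D,[402,419,0]))
```

```text
g1 collar (array([377.9, -70.6,  84.6]), [np.float64(0.08068726181520096), np.float64(0.08068726181518814)]) top (array([378.4, -70.5, 105.7]), [np.float64(0.3575271184723822), np.float64(0.35752711847225965)])
g2 collar (array([410. , 416.8,  72.5]), [np.float64(0.6171496321808976), np.float64(0.6171496321807705)]) top (array([411.4, 417.6,  96.5]), [np.float64(0.18419490628969898), np.float64(0.184194906289683)]) foot (array([410.8, 417.2,  -0.2]), [np.float64(0.38560223261547505), np.float64(0.3856022326156133)])
[379.  -75.9]
75 [278.7 126.9] [284.3 190.9] [283.4 204.7] [272.1 259.5] [271.2 269. ]
85 [279.2 127.3] [284.4 189. ] [283.4 204.7] [272.3 258.2] [271.2 269. ]
[283.7 293.9] [283.8 292.1] [282.6 307.3]
```

Run:
```python
from h import *
np.set_printoptions(precision=1,suppress=True)
W=load("w7");D=load("side0")
P=[onz(W,*p,8) for p in [(261.2,155.5),(310.2,140.2),(324.5,196.5),(277.2,210.2)]];c=np.mean(P,0);print("bed",P,c)
for i,j in((0,3),(1,2),(0,1),(3,2)):
    d=P[j]-P[i];print(np.linalg.norm(d),np.degrees(np.arctan2(d[1],d[0])))
# pad corners from crop b: rough outer base corners
for px in((13,134),(192,82),(243,290)): print("base corner",onz(W,250+px[0]/3-.5,105+px[1]/3-.5,8))
b=c[:2];a=np.radians(16.3);g=b-82*np.array([np.cos(a),np.sin(a)]);print(g)
# j: jar by C / B
def jar(u,v): return onz(W,u,v,91)
print("jars",jar(35+260/4-.5,85+125/4-.5),jar(214.5,117))
print(onz(W,174.5/1.5625,385/1.5625,91), onz(W,800/1.5625,185/1.5625,91))
```

```text
bed [array([424.9, -97.6,   8. ]), array([402.3, -23.3,   8. ]), array([491. ,   2.8,   8. ]), array([513.3, -72.2,   8. ])] [457.9 -47.6   8. ]
91.95696272340255 16.034655652929864
92.50513972542414 16.38313196190856
77.74507155359338 106.95382502027134
78.3008210230714 106.54739817111016
base corner [ 415.2 -108.8    8. ]
base corner [389.9 -18.8   8. ]
base corner [498.8  12.8   8. ]
[379.2 -70.6]
jars [ 363.  -296.7   91. ] [ 365.8 -155.7   91. ]
[ 536.8 -304.6   91. ] [369.7 211.   91. ]
```

Measured: the gauge at the bed is the high one (collar 84.6, top 105.7; the other reads 72.5 and 96.5). Board thicknesses from hole spacing are A thick, B thin and C mid, so I need thick + mid and B stays. I'll go to A.

Run:
```python
from h import *
print(onz(load("scene0"),187.5,213,91))
plan([.259,.966,0],[0,0,-1],[430.7,121.1,290])
```

```text
[370.20800564 214.41682222  91.        ]
t 5.1833 pos [ 430.4 -104.3  500.3] F [-0.5  0.5  0.1] grip 91.2 | shift [   0.3  225.4 -210.3] rot [ 0.001  0.004 -0.256]
```

Call:
{"op": "jog_arm", "data": {
  "series": [
    [[0, 40, -5], [0, 0, -0.1], 1],
    [[0, 78, -18], [0, 0, -0.2], 1],
    [[0, 112, -40], [0, 0, -0.256], 1],
    [[0, 144, -66], [0, 0, -0.256], 1],
    [[0, 174, -94], [0, 0, -0.256], 1]
  ]
}}

```text
time_s: 5.6
ee_pos: [429.9, 72.0, 406.2]
ee_rot: [179.6, -0.0, 75.0]
force: [-0.3, -0.5, 0.2]
gripper_width: 91.0
```

Call:
{"op": "jog_arm", "data": {
  "series": [
    [[0, 26, -30], [0, 0, 0], 1],
    [[0, 48, -64], [0, 0, 0], 1],
    [[0, 51, -100], [0, 0, 0], 1],
    [[0, 51, -116], [0, 0, 0], 1],
    [[0, 51, -116], [0, 0, 0], 1]
  ]
}}

```text
time_s: 6.02
ee_pos: [428.2, 123.8, 286.8]
ee_rot: [-180.0, 0.2, 75.2]
force: [-0.3, 0.1, 0.3]
gripper_width: 91.7
```

Run:
```python
from h import *
plan([.259,.966,0],[0,0,-1],[430.7,121.1,202])
grab("wrist","w8")
```

```text
t 6.0167 pos [428.2 123.8 286.8] F [-0.3  0.1  0.3] grip 91.7 | shift [  2.5  -2.7 -84.8] rot [ 0.003 -0.001 -0.004]
```

View pics/w8.png

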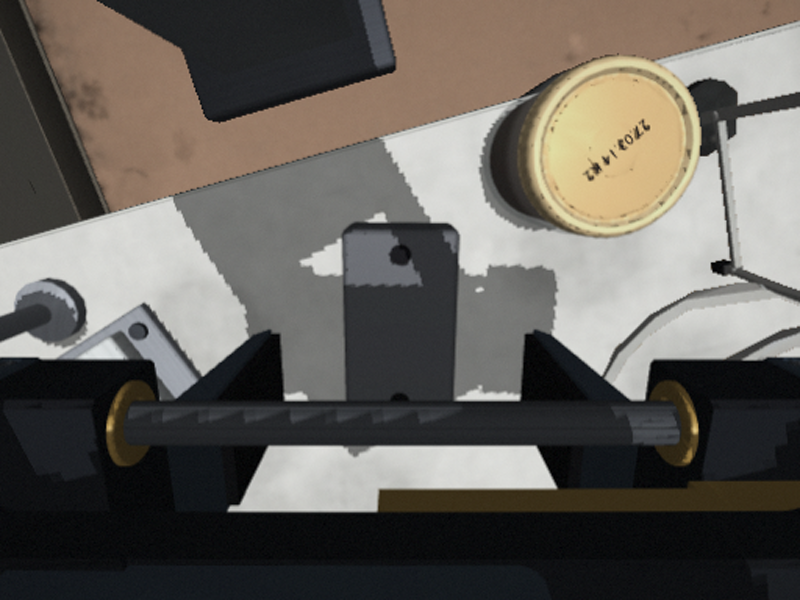

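Run:
```python
from h import *
W=load("w8");a=onz(W,255.7,162.5,40);b=onz(W,255.7,254,40);print(a,b,(a+b)/2,np.linalg.norm(a-b),np.degrees(np.arctan2(*(b-a)[1::-1])))
```

```text
[393.487713   131.65104607  40.        ] [464.88256984 112.59015219  40.        ] [429.18514142 122.12059913  40.        ] 73.89548875984717 -14.948098006940123
```

Call:
{"op": "jog_arm", "data": {
  "series": [
    [[1, -1, -25], [0, 0, -0.004], 1],
    [[2, -2, -50], [0, 0, -0.004], 1],
    [[2, -2, -75], [0, 0, -0.004], 1],
    [[2, -2, -85], [0, 0, -0.004], 1],
    [[2, -2, -85], [0, 0, -0.004], 1]
  ]
}}

```text
time_s: 6.48
ee_pos: [431.5, 121.5, 203.6]
ee_rot: [179.9, 0.1, 74.9]
force: [-0.2, 0.3, 0.6]
gripper_width: 91.4
```

Call:
{"op": "jog_arm", "data": {
  "series": [
    [[0, 0, 0], [0, 0, 0], 0.7],
    [[0, 0, 0], [0, 0, 0], 0.4],
    [[0, 0, 0], [0, 0, 0], 0.3],
    [[0, 0, 0], [0, 0, 0], 0.3],
    [[0, 0, 0], [0, 0, 0], 0.3]
  ],
  "squeeze": 25
}}

```text
time_s: 6.9
ee_pos: [431.7, 121.6, 204.4]
ee_rot: [179.8, 0.1, 74.9]
force: [0.4, 0.0, -0.9]
gripper_width: 60.4
```

Call:
{"op": "jog_arm", "data": {
  "series": [
    [[0, 0, 0], [0, 0, 0], 0.3],
    [[0, 0, 5], [0, 0, 0], 0.3],
    [[0, 0, 20], [0, 0, 0], 0.3],
    [[0, 0, 45], [0, 0, 0], 0.3],
    [[0, 0, 80], [0, 0, 0], 0.3]
  ]
}}

```text
time_s: 7.32
ee_pos: [430.7, 121.3, 283.7]
ee_rot: [-179.9, 0.2, 74.9]
force: [1.4, -0.4, -1.0]
gripper_width: 55.8
```

Run:
```python
from h import *
a=np.radians(16.4)
plan([-np.sin(a),np.cos(a),0],[0,0,-1],[457.9,-47.6,300])
grab("wrist","w9")
```

```text
t 7.3167 pos [430.7 121.3 283.7] F [ 1.4 -0.4 -1. ] grip 55.8 | shift [  27.2 -168.9   16.3] rot [ 0.004 -0.001  0.55 ]
```

View pics/w9.png

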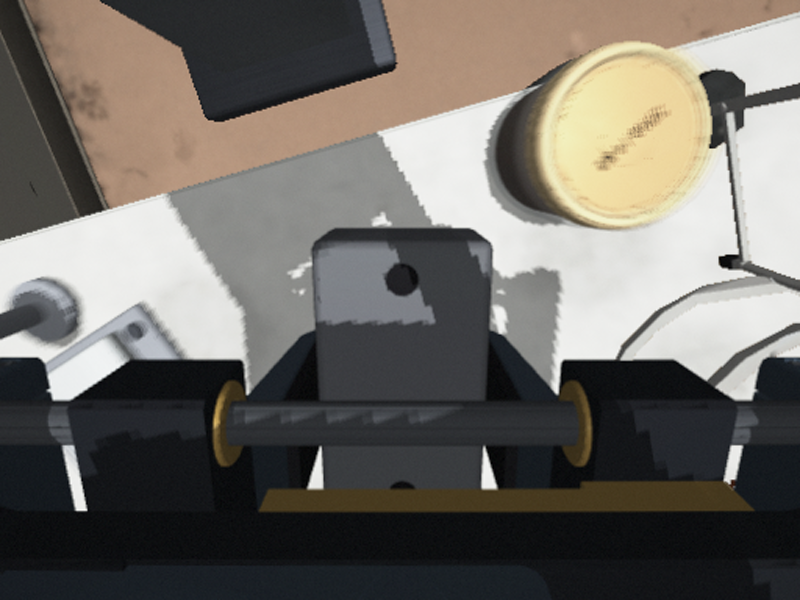

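Run:
```python
from h import *
W=load("w9");T=np.array(W["T_tool_cam"])
def tool(u,v):
    d=np.array([(u-W["cx"])/W["fl"],(v-W["cy"])/W["fl"]]);return T[:3,:3]@np.r_[d,1],T[:3,3]
for uv in((256.9,179),(257,311)):
    d,c=tool(*uv)
    for z in(157,160,162,164,167): print(uv,z,(c+d*(z-c[2])/d[2])[:2])
```

```text
(256.9, 179) 157 [  0.45901041 -41.96404675]
(256.9, 179) 160 [  0.46109747 -41.32956673]
(256.9, 179) 162 [  0.46248884 -40.90658006]
(256.9, 179) 164 [  0.46388022 -40.48359338]
(256.9, 179) 167 [  0.46596727 -39.84911337]
(257, 311) 157 [ 0.40378111 26.83205841]
(257, 311) 160 [ 0.40465427 28.97862496]
(257, 311) 162 [ 0.40523637 30.40966932]
(257, 311) 164 [ 0.40581848 31.84071369]
(257, 311) 167 [ 0.40669164 33.98728024]
```

Call:
{"op": "jog_arm", "data": {
  "series": [
    [[2, -20, 35], [0, 0, 0.08], 0.3],
    [[8, -55, 52], [0, 0, 0.19], 0.3],
    [[15, -92, 52], [0, 0, 0.31], 0.3],
    [[22, -130, 52], [0, 0, 0.43], 0.3],
    [[29, -168, 52], [0, 0, 0.55], 0.3]
  ]
}}

```text
time_s: 7.78
ee_pos: [459.7, -34.1, 343.8]
ee_rot: [179.2, -0.2, 103.9]
force: [0.2, 0.5, -2.0]
gripper_width: 56.2
```

Call:
{"op": "jog_arm", "data": {
  "series": [
    [[0, 0, 0], [0, 0, 0], 0.3],
    [[0, 0, 0], [0, 0, 0], 0.3],
    [[0, 0, 0], [0, 0, 0], 0.3],
    [[0, 0, 0], [0, 0, 0], 0.3],
    [[0, 0, 0], [0, 0, 0], 0.3]
  ]
}}

```text
time_s: 8.2
ee_pos: [459.5, -33.1, 343.6]
ee_rot: [179.3, -0.2, 104.0]
force: [0.3, -0.1, -1.8]
gripper_width: 56.2
```

Run:
```python
from h import *
a=np.radians(16.4)
plan([-np.sin(a),np.cos(a),0],[0,0,-1],[459.8,-47.0,240])
grab("wrist","w10")
```

```text
t 8.2 pos [459.5 -33.1 343.6] F [ 0.3 -0.1 -1.8] grip 56.2 | shift [   0.3  -13.9 -103.6] rot [-0.006  0.012  0.042]
```

View pics/w10.png

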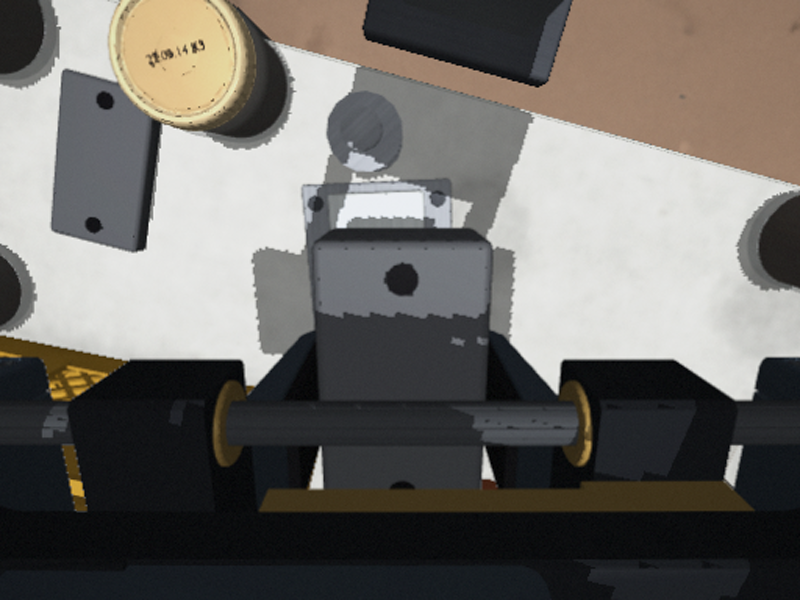

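Call:
{"op": "jog_arm", "data": {
  "series": [
    [[0, -7, 0], [-0.006, 0.012, 0.03], 0.3],
    [[0, -14, -5], [-0.006, 0.012, 0.042], 0.3],
    [[0, -14, -25], [-0.006, 0.012, 0.042], 0.3],
    [[0, -14, -50], [-0.006, 0.012, 0.042], 0.3],
    [[0, -14, -60], [-0.006, 0.012, 0.042], 0.3]
  ]
}}

```text
time_s: 8.67
ee_pos: [458.6, -46.2, 281.5]
ee_rot: [-179.8, -0.1, 106.5]
force: [-0.8, 0.3, -1.6]
gripper_width: 55.5
```

Call:
{"op": "jog_arm", "data": {
  "series": [
    [[0, 0, 0], [0, 0, 0], 0.3],
    [[0, 0, 0], [0, 0, 0], 0.3],
    [[0, 0, 0], [0, 0, 0], 0.3],
    [[0, 0, 0], [0, 0, 0], 0.3],
    [[0, 0, 0], [0, 0, 0], 0.3]
  ]
}}

```text
time_s: 9.08
ee_pos: [459.0, -46.1, 282.4]
ee_rot: [-179.9, -0.1, 106.5]
force: [-0.7, 0.6, -1.0]
gripper_width: 55.9
```

Run:
```python
from h import *
a=np.radians(16.4)
plan([-np.sin(a),np.cos(a),0],[0,0,-1],[459.8,-47.0,225])
grab("wrist","w11")
W=load("w11")
# predicted bed hole positions
b=np.array([457.9,-47.6]);yd=np.array([np.cos(a),np.sin(a)]);xd=np.array([np.sin(a),-np.cos(a)])
for s in(-1,1): print(proj(W,[*(b-46*yd+s*39*xd),8])*1.5625)
```

```text
t 9.0833 pos [459.  -46.1 282.4] F [-0.7  0.6 -1. ] grip 55.9 | shift [  0.8  -0.9 -57.4] rot [-0.001 -0.002 -0.002]
[474.00034089 223.46642519]
[324.97873698 223.46746781]
```

View pics/w11.png

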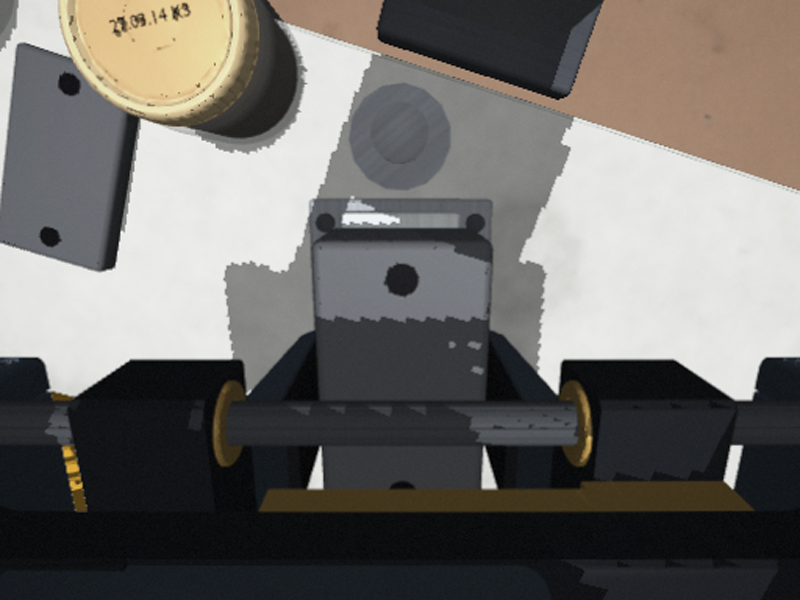

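Call:
{"op": "jog_arm", "data": {
  "series": [
    [[1, -1, -15], [0, 0, 0], 0.3],
    [[1, -1, -32], [0, 0, 0], 0.3],
    [[1, -1, -46], [0, 0, 0], 0.3],
    [[1, -1, -54], [0, 0, 0], 0.3],
    [[1, -1, -56], [0, 0, 0], 0.3]
  ]
}}

```text
time_s: 9.55
ee_pos: [459.6, -47.1, 225.4]
ee_rot: [-179.8, -0.1, 106.5]
force: [0.3, -0.4, -1.3]
gripper_width: 55.6
```

Call:
{"op": "jog_arm", "data": {
  "series": [
    [[0, 0, -1], [0, 0, 0], 0.3],
    [[0, 0, -2], [0, 0, 0], 0.3],
    [[0, 0, -2], [0, 0, 0], 0.3],
    [[0, 0, -2], [0, 0, 0], 0.3],
    [[0, 0, -2], [0, 0, 0], 0.3]
  ]
}}

```text
time_s: 9.97
ee_pos: [459.6, -47.1, 224.7]
ee_rot: [-179.8, -0.1, 106.5]
force: [-3.5, 0.6, 6.5]
gripper_width: 55.9
```

Call:
{"op": "jog_arm", "data": {
  "series": [
    [[0, 0, 1], [0, 0, 0], 0.7],
    [[0, 0, 1], [0, 0, 0], 1],
    [[0, 0, 1], [0, 0, 0], 1],
    [[0, 0, 1], [0, 0, 0], 1],
    [[0, 0, 10], [0, 0, 0], 1]
  ]
}}

```text
time_s: 10.38
ee_pos: [459.1, -47.1, 233.8]
ee_rot: [-179.7, -0.2, 106.5]
force: [-0.6, -0.3, -1.0]
gripper_width: 86.2
```

Call:
{"op": "jog_arm", "data": {
  "series": [
    [[0, 0, 30], [0, 0, 0], 1],
    [[0, 0, 65], [0, 0, 0], 1],
    [[0, 0, 100], [0, 0, 0], 1],
    [[0, 0, 130], [0, 0, 0], 1],
    [[0, 0, 130], [0, 0, 0], 1]
  ]
}}

```text
time_s: 10.8
ee_pos: [460.5, -47.2, 370.3]
ee_rot: [179.6, 0.1, 106.5]
force: [1.3, -0.5, 0.2]
gripper_width: 91.3
```

Run:
```python
from h import *
a=np.radians(19.9)
plan([-np.sin(a),np.cos(a),0],[0,0,-1],[438.8,-379.9,320])
grab("wrist","w12")
```

```text
t 10.8 pos [460.5 -47.2 370.3] F [ 1.3 -0.5  0.2] grip 91.3 | shift [ -21.7 -332.7  -50.3] rot [0.    0.007 0.06 ]
```

View pics/w12.png

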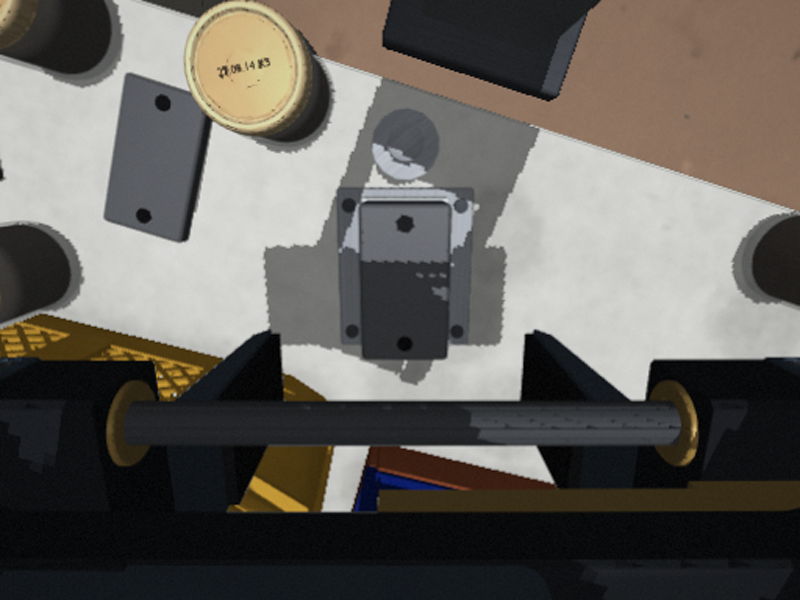

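Run:
```python
from h import *
W=load("w12")
a=onz(W,404.5/1.5625-.5,224/1.5625-.5,60);b=onz(W,404.5/1.5625-.5,344/1.5625-.5,60);print((a+b)/2,np.linalg.norm(a-b),np.degrees(np.arctan2(*(b-a)[1::-1])))
P=[onz(W,x/1.5625-.5,y/1.5625-.5,8) for x,y in((349,205.5),(460.5,205.5),(352,331.5),(457,331.5))];print(np.mean(P,0))
d=P[2]-P[0];print(np.degrees(np.arctan2(d[1],d[0])))
```

```text
[456.69461498 -48.15120642  60.        ] 75.89138603348579 16.46645353539773
[457.26786184 -47.76335238   8.        ]
16.114229471250447
```

Run:
```python
from h import *
np.set_printoptions(precision=1,suppress=True)
S=load("scene0");D=load("side0");W=load("w12");V=load("w7")
C=np.array([438.8,-379.9]);a=np.radians(19.9);L=np.array([np.cos(a),np.sin(a)]);J=np.array([-np.sin(a),np.cos(a)])
for n,p,q in(("rear",(367.8,256),(247.5,153)),("j1",(340.2,304),(285,154))):
    for f,x in((S,p),(D,q)):
        X=onz(f,*x,91);r=X[:2]-C;print(n,X,"jaw",r@J,"long",r@L)
X=onz(V,95.+.0+3.,116,91);print("j1 w7",X,(X[:2]-C)@J,(X[:2]-C)@L)
```

```text
rear [ 524.5 -306.5   91. ] jaw 39.79707753496063 long 105.59763457081453
rear [ 526.5 -296.6   91. ] jaw 48.43694194591784 long 110.78060150927236
j1 [ 357.8 -298.9   91. ] jaw 103.68247477113275 long -48.5796096436574
j1 [ 367.5 -291.6   91. ] jaw 107.30564136284978 long -36.9682452595873
j1 w7 [ 363.3 -298.6   91. ] 102.15378391494758 -43.32099278667448
```

```bash
cat > tgt.py <<'E'
from h import *
t=np.radians(6)
def axes(yaw):
    a=np.radians(yaw);L=np.array([np.cos(a),np.sin(a),0]);J=np.array([-np.sin(a),np.cos(a),0])
    return L,J,-np.sin(t)*L-np.cos(t)*np.array([0,0,1])
def goal(c,yaw,zg,off=12):
    L,J,Z=axes(yaw); P=np.array([c[0],c[1],zg])+off*L-172*Z
    plan(J,Z,P); return P
E
python3 - <<'E'
from tgt import *
print(goal((438.8,-379.9),19.9,160))
E
```

```text
t 10.85 pos [459.8 -47.1 367.4] F [-1.1 -0.1 -0.2] grip 91.0 | shift [   7.2 -322.6  -36.4] rot [-0.033  0.101  0.06 ]
[ 466.98879967 -369.69579697  331.057766  ]
```

Call:
{"op": "jog_arm", "data": {
  "series": [
    [[0, -40, 0], [0, 0, 0], 1],
    [[0, -80, 0], [-0.01, 0.02, 0.02], 1],
    [[0, -120, 0], [-0.02, 0.04, 0.04], 1],
    [[1, -160, 0], [-0.03, 0.06, 0.06], 1],
    [[2, -200, -5], [-0.033, 0.08, 0.06], 1]
  ]
}}

```text
time_s: 11.27
ee_pos: [461.3, -248.8, 362.1]
ee_rot: [-175.1, 0.4, 110.0]
force: [1.0, 0.5, -0.5]
gripper_width: 90.8
```

Call:
{"op": "jog_arm", "data": {
  "series": [
    [[2, -38, -8], [0, 0.02, 0], 1],
    [[4, -75, -16], [0, 0.02, 0], 1],
    [[5, -110, -24], [0, 0.02, 0], 1],
    [[5, -122, -32], [0, 0.02, 0], 1],
    [[5, -122, -32], [0, 0.02, 0], 1]
  ]
}}

```text
time_s: 11.68
ee_pos: [465.5, -373.1, 326.6]
ee_rot: [-173.8, -0.3, 109.8]
force: [-0.6, 1.3, -0.3]
gripper_width: 91.4
```

Call:
{"op": "jog_arm", "data": {
  "series": [
    [[0, 0, 0], [0, 0, 0], 1],
    [[0, 0, 0], [0, 0, 0], 1],
    [[0, 0, 0], [0, 0, 0], 1],
    [[0, 0, 0], [0, 0, 0], 1],
    [[0, 0, 0], [0, 0, 0], 1]
  ]
}}

```text
time_s: 12.1
ee_pos: [465.7, -372.1, 327.3]
ee_rot: [-173.9, -0.2, 109.9]
force: [0.4, -0.3, -0.7]
gripper_width: 91.3
```

Run:
```python
from tgt import *
goal((438.8,-379.9),19.9,160)
grab("wrist","w13")
print(telemetry.state()["qpos"])
```

```text
t 12.1 pos [ 465.7 -372.1  327.3] F [ 0.4 -0.3 -0.7] grip 91.3 | shift [1.3 2.4 3.8] rot [-0.003 -0.004  0.   ]
[ -38.5078634    24.23109156   92.27403643   -5.53326877   67.01589786
 -146.07173331]
```

View pics/w13.png

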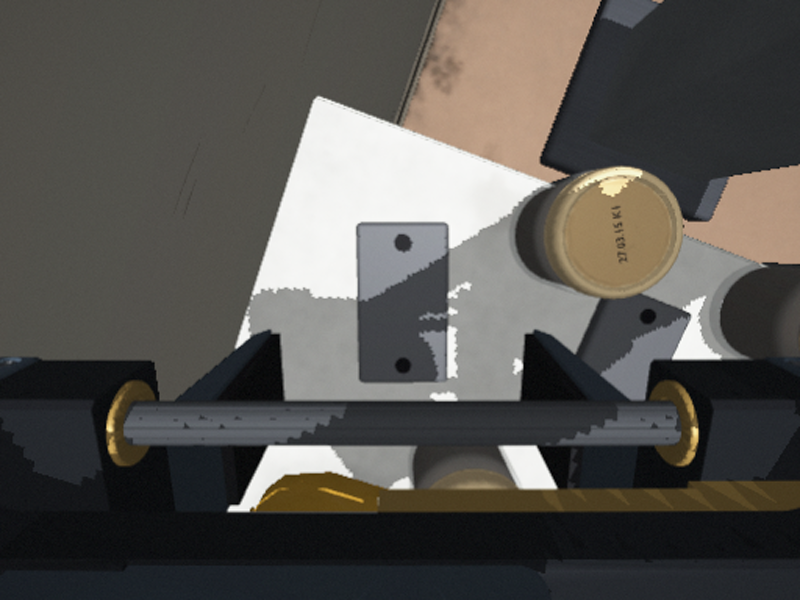

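Run:
```python
from tgt import *
W=load("w13");k=1.5625
a=onz(W,403/k-.5,242.5/k-.5,25);b=onz(W,402.5/k-.5,366/k-.5,25);c=(a+b)/2;y=np.degrees(np.arctan2(*(b-a)[1::-1]));print(c,np.linalg.norm(a-b),y)
J=onz(W,(617)/k-.5,(232)/k-.5,91);L,Jd,Z=axes(y);print("jar1",J,(J-c)@Jd,(J-c)@L)
goal(c,y-1.5,60);goal(c,y-1.5,30)
```

```text
[ 439.37525351 -380.51499072   25.        ] 76.19729778271366 19.57635787378089
jar1 [ 364.09838404 -302.85159264   91.        ] 98.39660673988472 -44.903432614347786
t 12.15 pos [ 465.7 -372.3  327.3] F [0.2 0.3 0.2] grip 91.3 | shift [  2.2   1.1 -96.2] rot [-0.003 -0.003 -0.031]
t 12.15 pos [ 465.7 -372.3  327.3] F [0.2 0.3 0.2] grip 91.3 | shift [   2.2    1.1 -126.2] rot [-0.003 -0.003 -0.031]
```

Call:
{"op": "jog_arm", "data": {
  "series": [
    [[2, 1, -20], [0, -0.003, -0.03], 1],
    [[2, 1, -45], [0, -0.003, -0.03], 1],
    [[2, 1, -70], [0, -0.003, -0.03], 1],
    [[2, 1, -88], [0, -0.003, -0.03], 1],
    [[2, 1, -95], [0, -0.003, -0.03], 1]
  ]
}}

```text
time_s: 12.57
ee_pos: [467.1, -370.3, 229.9]
ee_rot: [-173.9, -0.4, 108.2]
force: [-0.2, -0.4, 0.1]
gripper_width: 91.1
```

Run:
```python
from tgt import *
goal((439.4,-380.5),18.1,30.5)
print(telemetry.state()["qpos"][[0,3,5]])
grab("wrist","w14")
```

```text
t 12.5667 pos [ 467.1 -370.3  229.9] F [-0.2 -0.4  0.1] grip 91.1 | shift [  0.8  -0.9 -28.4] rot [-0.006 -0.004 -0.001]
[ -38.32850661   -5.91935796 -142.99502757]
```

View pics/w14.png

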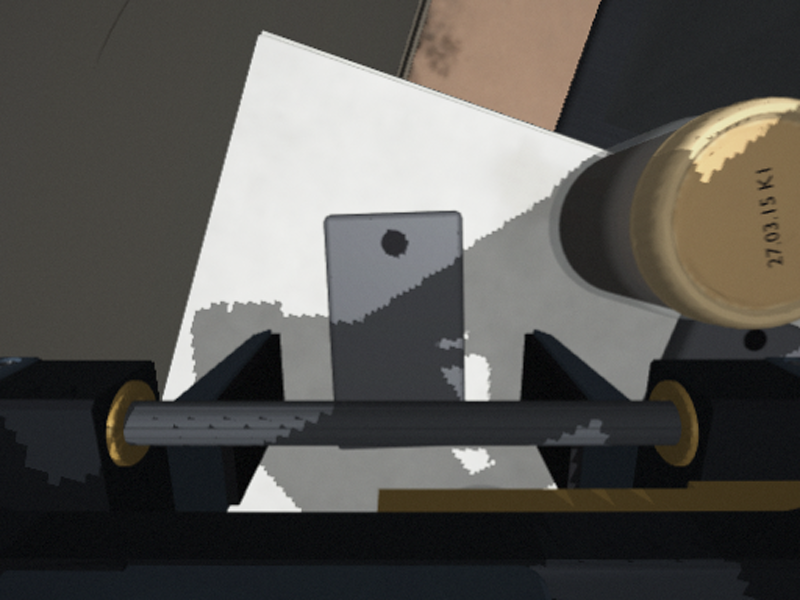

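Call:
{"op": "jog_arm", "data": {
  "series": [
    [[3, 0, -2], [-0.005, -0.003, 0], 1],
    [[6.5, 1, -8], [-0.005, -0.003, 0], 1],
    [[6.5, 1, -18], [-0.005, -0.003, 0], 1],
    [[6.5, 1, -26], [-0.005, -0.003, 0], 1],
    [[6.5, 1, -28.5], [-0.005, -0.003, 0], 1]
  ]
}}

```text
time_s: 13.03
ee_pos: [473.5, -369.1, 200.1]
ee_rot: [-173.9, -0.2, 108.2]
force: [-0.8, 0.1, -0.0]
gripper_width: 91.2
```

Run:
```python
from tgt import *
L,J,Z=axes(18.1);P=np.array([439.4,-380.5,30.5])+18*L-172*Z
plan(J,Z,P)
print(telemetry.state()["qpos"][[0,3,5]])
grab("wrist","w15")
```

```text
t 13.0333 pos [ 473.5 -369.1  200.1] F [-0.8  0.1 -0. ] grip 91.2 | shift [ 0.1 -0.2  1.5] rot [-0.002 -0.002 -0.001]
[ -37.84221763   -6.30376317 -141.98155577]
```

View pics/w15.png

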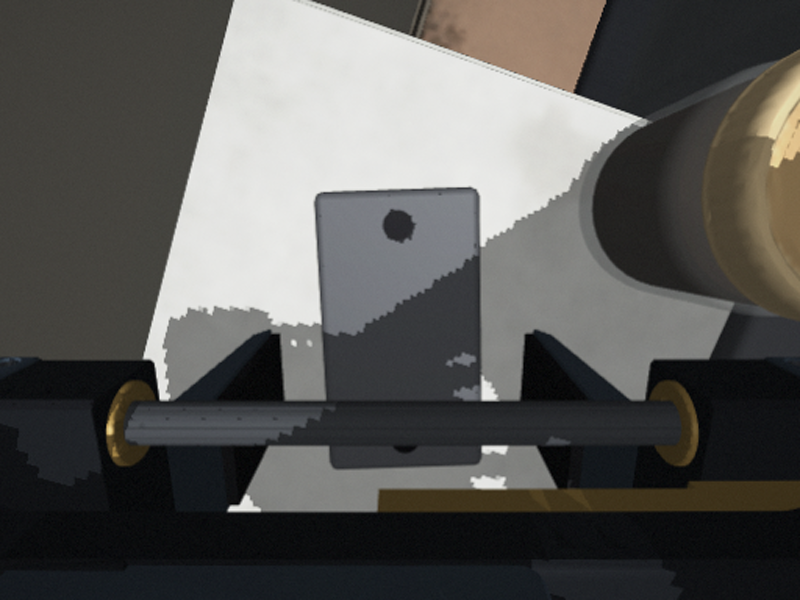

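Call:
{"op": "jog_arm", "data": {
  "series": [
    [[0, 0, 0], [0, 0, 0], 0.8],
    [[0, 0, 0], [0, 0, 0], 0.6],
    [[0, 0, 0], [0, 0, 0], 0.4],
    [[0, 0, 0], [0, 0, 0], 0.3],
    [[0, 0, 0], [0, 0, 0], 0.3]
  ],
  "squeeze": 30
}}

```text
time_s: 13.5
ee_pos: [473.4, -369.2, 200.4]
ee_rot: [-173.9, -0.2, 108.2]
force: [-0.2, 1.2, -0.4]
gripper_width: 60.5
```

Call:
{"op": "jog_arm", "data": {
  "series": [
    [[0, 0, 0], [0, 0, 0], 0.3],
    [[0, 0, 0], [0, 0, 0], 0.3],
    [[0, 0, 0], [0, 0, 0], 0.3],
    [[0, 0, 10], [0, 0, 0], 0.3],
    [[0, 0, 25], [0, 0, 0], 0.3]
  ]
}}

```text
time_s: 13.92
ee_pos: [472.9, -368.8, 224.6]
ee_rot: [-173.8, -0.3, 108.2]
force: [-0.2, 0.9, -1.0]
gripper_width: 56.1
```

Run:
```python
from tgt import *
s=telemetry.state();print(s["ee_pos"],s["ee_rot"],s["gripper_width"],s["force"])
grab("wrist","w16")
```

```text
[ 472.94095374 -368.84884242  224.56831275] [-173.79434139   -0.34255854  108.17149624] 56.14048609970415 [-0.23222516  0.93660644 -0.96130044]
```

View pics/w16.png

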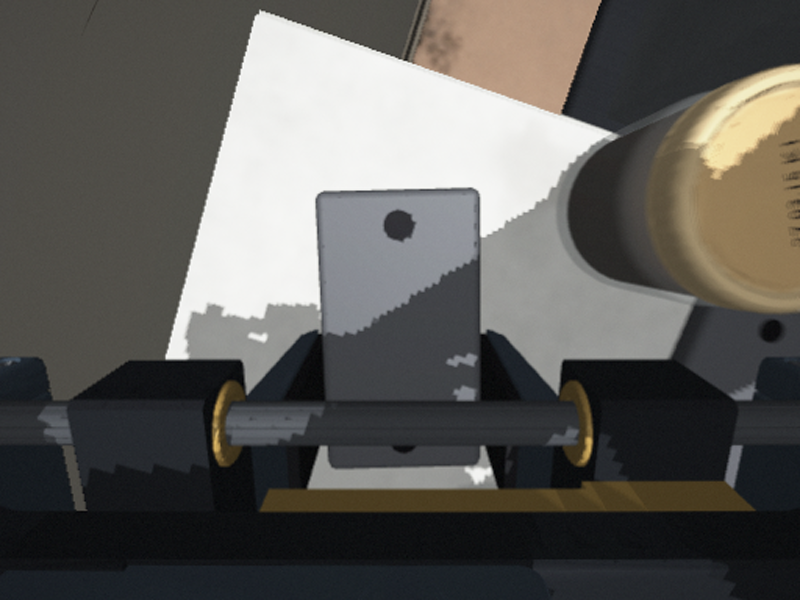

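```bash
cat > pl.py <<'E'
from tgt import *
def pl(z,c=(457.4,-47.8),yaw=15.4):
    L,J,Z=axes(yaw);P=np.array([c[0]+36*L[0],c[1]+36*L[1],z]);plan(J,Z,P)
E
python3 -c "
from pl import *
pl(345)"
```

```text
t 13.9667 pos [ 473.9 -369.7  228.5] F [ 1.1 -0.8  0.4] grip 56.4 | shift [ 18.2 331.4 116.5] rot [ 0.     0.    -0.049]
```

Call:
{"op": "jog_arm", "data": {
  "series": [
    [[0, 0, 25], [0, 0, 0], 0.3],
    [[0, 0, 55], [0, 0, 0], 0.3],
    [[0, 2, 85], [0, 0, 0], 0.3],
    [[0, 15, 112], [0, 0, 0], 0.3],
    [[2, 45, 120], [0, 0, -0.01], 0.3]
  ]
}}

```text
time_s: 14.38
ee_pos: [476.5, -326.9, 353.5]
ee_rot: [-174.3, 0.5, 107.4]
force: [0.5, 0.1, -0.2]
gripper_width: 56.2
```

Call:
{"op": "jog_arm", "data": {
  "series": [
    [[2, 35, 0], [0, 0, -0.01], 0.3],
    [[5, 72, 0], [0, 0, -0.02], 0.3],
    [[8, 110, 0], [0, 0, -0.03], 0.3],
    [[11, 148, 0], [0, 0, -0.03], 0.3],
    [[13, 186, 0], [0, 0, -0.03], 0.3]
  ]
}}

```text
time_s: 14.8
ee_pos: [489.2, -139.3, 354.0]
ee_rot: [-174.4, 0.6, 105.7]
force: [1.5, -0.1, -1.0]
gripper_width: 56.5
```

```bash
python3 -c "
from pl import *
pl(345)"
```

```text
t 14.8 pos [ 489.2 -139.3  354. ] F [ 1.5 -0.1 -1. ] grip 56.5 | shift [  2.9 101.   -9. ] rot [ 0.008  0.009 -0.005]
```

Call:
{"op": "jog_arm", "data": {
  "series": [
    [[1, 30, 0], [0.008, 0.009, 0], 0.3],
    [[2, 65, 0], [0.008, 0.009, -0.005], 0.3],
    [[3, 95, -4], [0.008, 0.009, -0.005], 0.3],
    [[3, 101, -9], [0.008, 0.009, -0.005], 0.3],
    [[3, 101, -9], [0.008, 0.009, -0.005], 0.3]
  ]
}}

```text
time_s: 15.22
ee_pos: [491.8, -36.6, 344.5]
ee_rot: [-173.9, -0.0, 105.6]
force: [-0.7, -1.0, -1.6]
gripper_width: 56.0
```

Call:
{"op": "jog_arm", "data": {
  "series": [
    [[0, 0, 0], [0, 0, 0], 0.3],
    [[0, 0, -8], [0, 0, 0], 0.3],
    [[0, 0, -20], [0, 0, 0], 0.3],
    [[0, 0, -30], [0, 0, 0], 0.3],
    [[0, 0, -30], [0, 0, 0], 0.3]
  ]
}}

```text
time_s: 15.63
ee_pos: [491.1, -37.6, 312.3]
ee_rot: [-173.7, -0.1, 105.5]
force: [-1.2, -0.3, -1.4]
gripper_width: 56.0
```

```bash
python3 -c "
from pl import *
pl(270)
grab('wrist','w17')"
```

```text
t 15.6333 pos [491.1 -37.6 312.3] F [-1.2 -0.3 -1.4] grip 56.0 | shift [  1.   -0.6 -42.3] rot [-0.    -0.005 -0.002]
```

View pics/w17.png

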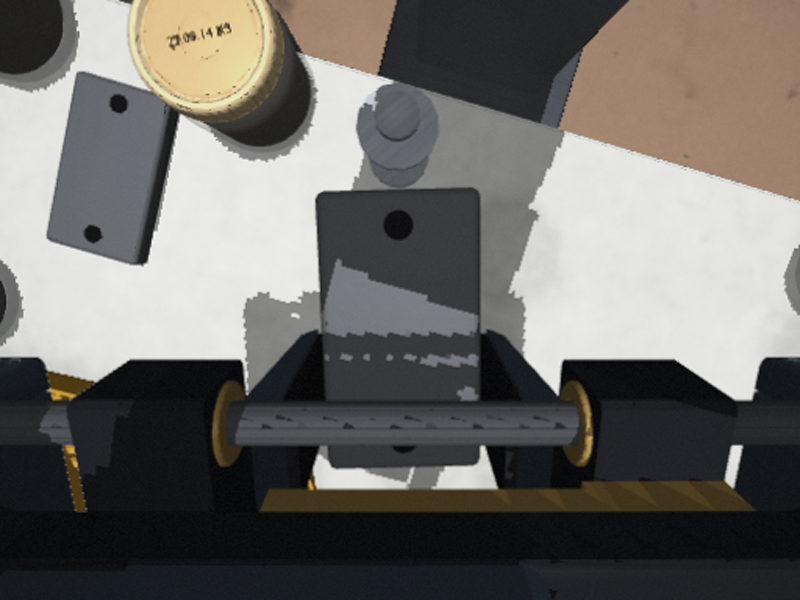

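Call:
{"op": "jog_arm", "data": {
  "series": [
    [[1, -0.5, -12], [0, -0.005, 0], 0.3],
    [[1, -0.5, -26], [0, -0.005, 0], 0.3],
    [[1, -0.5, -38], [0, -0.005, 0], 0.3],
    [[1, -0.5, -46], [0, -0.005, 0], 0.3],
    [[1, -0.5, -50], [0, -0.005, 0], 0.3]
  ]
}}

```text
time_s: 16.1
ee_pos: [492.4, -38.4, 262.6]
ee_rot: [-174.0, -0.0, 105.5]
force: [0.2, -0.3, -2.2]
gripper_width: 56.0
```

Call:
{"op": "jog_arm", "data": {
  "series": [
    [[0, 0, -1], [0, 0, 0], 0.3],
    [[0, 0, -2], [0, 0, 0], 0.3],
    [[0, 0, -2.5], [0, 0, 0], 0.3],
    [[0, 0, -2.5], [0, 0, 0], 0.3],
    [[0, 0, -2.5], [0, 0, 0], 0.3]
  ]
}}

```text
time_s: 16.52
ee_pos: [492.5, -38.4, 260.6]
ee_rot: [-174.1, 0.0, 105.5]
force: [0.4, 0.3, 0.1]
gripper_width: 55.8
```

Call:
{"op": "jog_arm", "data": {
  "series": [
    [[0, 0, -1], [0, 0, 0], 0.3],
    [[0, 0, -1], [0, 0, 0], 0.3],
    [[0, 0, -1], [0, 0, 0], 0.7],
    [[0, 0, -1], [0, 0, 0], 1],
    [[0, 0, -1], [0, 0, 0], 1]
  ]
}}

```text
time_s: 16.93
ee_pos: [492.6, -38.3, 259.6]
ee_rot: [-174.1, 0.0, 105.5]
force: [-0.3, -0.7, -0.1]
gripper_width: 73.3
```

Call:
{"op": "jog_arm", "data": {
  "series": [
    [[0, 0, 0], [0, 0, 0], 1],
    [[2, 1, 15], [0, 0, 0], 1],
    [[4, 1, 45], [0, 0, 0], 1],
    [[7, 1, 80], [0, 0, 0], 1],
    [[9, 1, 110], [0, 0, 0], 1]
  ]
}}

```text
time_s: 17.35
ee_pos: [501.8, -37.3, 371.1]
ee_rot: [-174.1, 0.0, 105.5]
force: [1.2, -0.2, -0.3]
gripper_width: 91.4
```

Call:
{"op": "jog_arm", "data": {
  "series": [
    [[-15, 0, 20], [0, 0, 0], 1],
    [[-15, 0, 20], [0, 0, 0], 1],
    [[-15, 0, 20], [0, 0, 0], 1],
    [[-15, 0, 20], [0, 0, 0], 1],
    [[-15, 0, 20], [0, 0, 0], 1]
  ]
}}

```text
time_s: 17.77
ee_pos: [486.7, -37.3, 389.6]
ee_rot: [-173.9, -0.0, 105.5]
force: [-1.1, -0.2, -0.5]
gripper_width: 91.0
```

```bash
python3 -c "
from pl import *
pl(270)
grab('wrist','w18')"
```

```text
t 17.7667 pos [486.7 -37.3 389.6] F [-1.1 -0.2 -0.5] grip 91.0 | shift [   5.4   -0.9 -119.6] rot [-0.001 -0.001 -0.002]
```

View pics/w18.png

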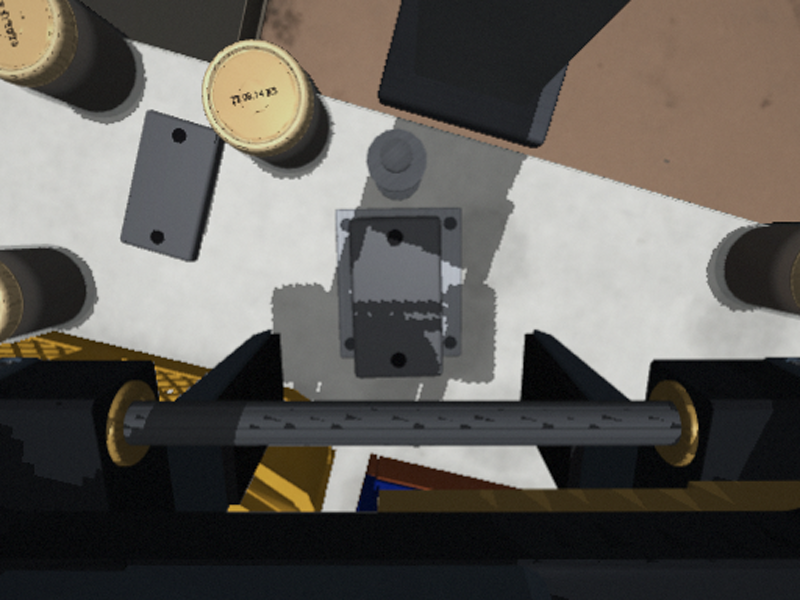

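Run:
```python
from h import *
W=load("w18");k=1.5625
q=lambda x,y,z:onz(W,x/k-.5,y/k-.5,z)
a=q(395,237.5,85);b=q(398.5,360,85);print((a+b)/2,np.linalg.norm(a-b),np.degrees(np.arctan2(*(b-a)[1::-1])))
P=[q(x,y,8) for x,y in((346,225),(450,223),(349,344),(450,343))];print(np.mean(P,0));d=P[2]-P[0];print(np.degrees(np.arctan2(d[1],d[0])))
a=q(179,135,15);b=q(157.5,237.5,15);print("thin",(a+b)/2,np.linalg.norm(a-b),np.degrees(np.arctan2(*(b-a)[1::-1])))
for f in("scene","side"): grab(f,f+"18")
crop("scene18",195,200,395,330,"c_s18",4);crop("side18",225,145,310,265,"c_d18",5)
```

```text
[458.46523512 -48.76797128  85.        ] 75.93521116101347 16.93537279312345
[457.69763105 -48.20867115   8.        ]
15.84506769286681
thin [ 432.21938346 -230.98719305   15.        ] 76.45332024071556 -0.7277691993703461
```

View pics/c_d18.png

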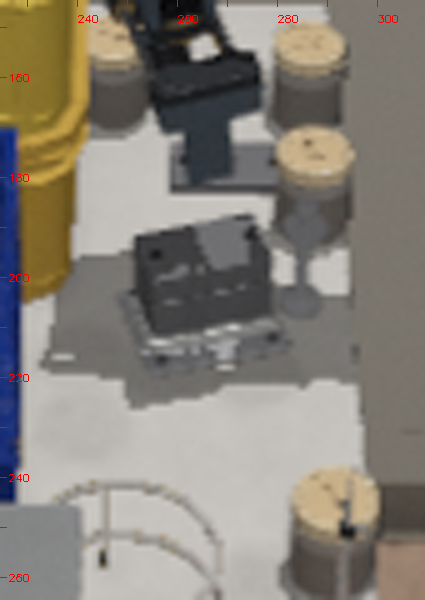

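Run:
```python
from h import *
n=np.array([-.574,0,.819]);plan([0,1,0],-n,[382,392,330])
```

```text
t 17.9167 pos [486.9 -37.3 389.9] F [-0.1  0.2  0.6] grip 91.1 | shift [-104.9  429.3  -59.9] rot [ 0.096 -0.712 -0.259]
```

Call:
{"op": "jog_arm", "data": {
  "series": [
    [[-25, 20, 15], [0, 0, 0], 1],
    [[-50, 48, 20], [0.01, -0.08, -0.03], 0.8],
    [[-72, 80, 20], [0.025, -0.18, -0.065], 0.6],
    [[-90, 114, 20], [0.04, -0.29, -0.105], 0.45],
    [[-100, 150, 20], [0.055, -0.4, -0.145], 0.45]
  ]
}}

```text
time_s: 18.33
ee_pos: [385.0, 113.1, 409.5]
ee_rot: [162.7, 1.2, 96.6]
force: [1.4, -0.8, -1.2]
gripper_width: 67.2
```

Call:
{"op": "jog_arm", "data": {
  "series": [
    [[-2, 38, 0], [0.01, -0.08, -0.03], 0.45],
    [[-4, 77, 0], [0.025, -0.18, -0.065], 0.45],
    [[-5, 116, 0], [0.04, -0.28, -0.1], 0.45],
    [[-5, 155, -5], [0.04, -0.31, -0.11], 0.45],
    [[-5, 194, -15], [0.04, -0.31, -0.11], 0.45]
  ]
}}

```text
time_s: 18.75
ee_pos: [380.1, 268.9, 400.8]
ee_rot: [144.7, -0.1, 90.0]
force: [1.1, -1.5, 0.1]
gripper_width: 41.2
```

Run:
```python
from h import *
n=np.array([-.574,0,.819]);plan([0,1,0],-n,[382,392,330]);print(telemetry.state()["qpos"])
```

```text
t 18.75 pos [380.1 268.9 400.8] F [ 1.1 -1.5  0.1] grip 41.2 | shift [  1.9 123.1 -70.8] rot [-0.001  0.005  0.   ]
[ 40.56365207   3.85866563 113.1327581  -35.43226646  40.3597798
 -26.54960016]
```

Call:
{"op": "jog_arm", "data": {
  "series": [
    [[1, 38, -10], [0, 0.005, 0], 0.45],
    [[2, 75, -25], [0, 0.005, 0], 0.45],
    [[2, 108, -45], [0, 0.005, 0], 0.45],
    [[2, 123, -70], [0, 0.005, 0], 0.45],
    [[2, 123, -71], [0, 0.005, 0], 0.45]
  ]
}}

```text
time_s: 19.17
ee_pos: [381.1, 394.3, 324.4]
ee_rot: [145.3, 0.3, 90.2]
force: [-0.3, 0.1, -0.6]
gripper_width: 40.9
```

Call:
{"op": "jog_arm", "data": {
  "series": [
    [[0, 0, 0], [0, 0, 0], 0.45],
    [[0, 0, 0], [0, 0, 0], 0.45],
    [[0, 0, 0], [0, 0, 0], 0.45],
    [[0, 0, 0], [0, 0, 0], 0.45],
    [[0, 0, 0], [0, 0, 0], 0.45]
  ]
}}

```text
time_s: 19.58
ee_pos: [381.4, 393.6, 325.8]
ee_rot: [145.3, 0.2, 90.1]
force: [-0.8, 0.5, -0.0]
gripper_width: 40.9
```

Run:
```python
from h import *
n=np.array([-.574,0,.819]);plan([0,1,0],-n,[437.3,394,247]);grab("wrist","w19")
```

```text
t 19.5833 pos [381.4 393.6 325.8] F [-0.8  0.5 -0. ] grip 40.9 | shift [ 55.9   0.4 -78.8] rot [ 0.003 -0.005 -0.002]
```

View pics/w19.png

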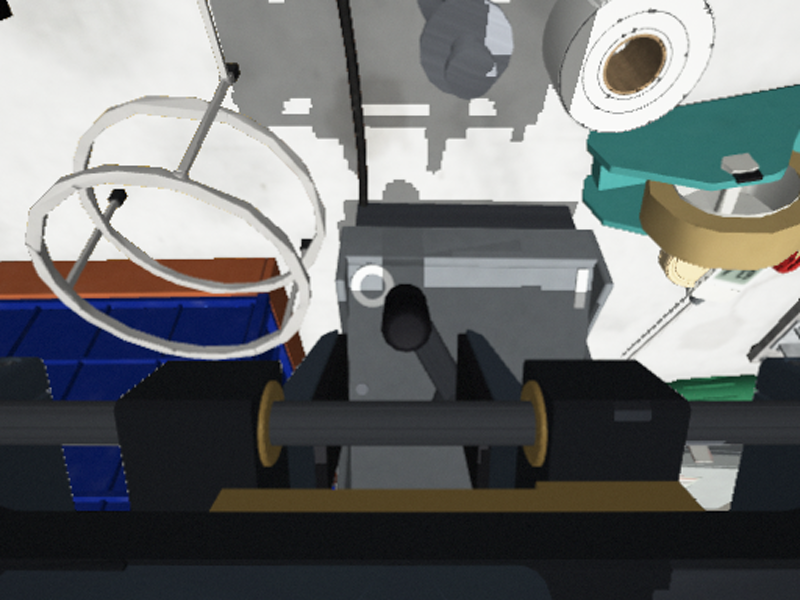

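Knob at (408,327) is centred between the fingers and still off. I'll descend along the normal over the knob, then swing it left.

Call:
{"op": "jog_arm", "data": {
  "series": [
    [[12, 1, -17], [0, -0.004, 0], 0.45],
    [[25, 1, -35], [0, -0.004, 0], 0.45],
    [[40, 1, -56], [0, -0.004, 0], 0.45],
    [[53, 1, -74], [0, -0.004, 0], 0.45],
    [[56, 1, -79], [0, -0.004, 0], 0.45]
  ]
}}

```text
time_s: 20.05
ee_pos: [438.4, 393.7, 244.6]
ee_rot: [145.1, 0.3, 90.0]
force: [-1.0, -0.6, 0.1]
gripper_width: 41.1
```

Call:
{"op": "jog_arm", "data": {
  "series": [
    [[0, 0, 0], [0, 0, 0], 0.33],
    [[-3, 8, -2], [0, 0, 0], 0.33],
    [[-6, 17, -3], [0, 0, 0], 0.33],
    [[-8, 28, -5], [0, 0, 0], 0.33],
    [[-9, 40, -6], [0, 0, 0], 0.33]
  ]
}}

```text
time_s: 20.47
ee_pos: [428.4, 434.7, 239.0]
ee_rot: [145.2, 0.3, 90.0]
force: [-1.1, -0.5, -0.2]
gripper_width: 30.1
```

Call:
{"op": "jog_arm", "data": {
  "series": [
    [[1, 10, 0], [0, 0, 0], 0.33],
    [[2, 20, 1], [0, 0, 0], 0.33],
    [[5, 30, 3], [0, 0, 0], 0.33],
    [[9, 39, 6], [0, 0, 0], 0.33],
    [[9, 42, 6], [0, 0, 0], 0.33]
  ]
}}

```text
time_s: 20.88
ee_pos: [438.0, 478.2, 245.9]
ee_rot: [145.0, 0.3, 90.0]
force: [1.9, -5.8, 5.3]
gripper_width: 30.2
```

Call:
{"op": "jog_arm", "data": {
  "series": [
    [[0, -2, 0], [0, 0, 0], 0.4],
    [[0, -3, 0], [0, 0, 0], 0.44],
    [[-12, -3, 17], [0, 0, 0], 0.44],
    [[-32, -3, 46], [0, 0, 0], 0.44],
    [[-54, -3, 77], [0, 0, 0], 0.44]
  ]
}}

```text
time_s: 21.3
ee_pos: [383.6, 474.6, 322.2]
ee_rot: [145.2, 0.5, 90.0]
force: [0.7, 0.2, 0.4]
gripper_width: 39.9
```

Call:
{"op": "jog_arm", "data": {
  "series": [
    [[-10, 0, 15], [0, 0, 0], 0.44],
    [[-20, 0, 30], [0, 0, 0], 0.44],
    [[-25, 0, 35], [0, 0, 0], 0.44],
    [[-25, 0, 35], [0, 0, 0], 0.44],
    [[-25, 0, 35], [0, 0, 0], 0.44]
  ]
}}

```text
time_s: 21.72
ee_pos: [358.5, 474.5, 356.8]
ee_rot: [145.2, 0.5, 90.0]
force: [0.3, 0.3, -0.5]
gripper_width: 40.5
```

Run:
```python
from h import *
s=telemetry.state();print(s["time_s"],s["ee_pos"],s["force"],s["qvel"])
grab("wrist","w20");grab("side","d20");grab("scene","s20")
crop("side0",225,145,310,265,"x0",5);crop("d20",225,145,310,265,"x1",5);crop("s20",195,200,395,330,"x2",4)
a=cv2.imread("pics/x1.png");cv2.imwrite("pics/x1.png",a)
```

```text
21.7167 [358.52830363 474.47627548 356.81340046] [ 0.29357467  0.29842905 -0.46598055] [-0.54350905  1.2550953   0.50245124  0.00281224  0.04788707 -0.06700555]
```

View pics/w20.png

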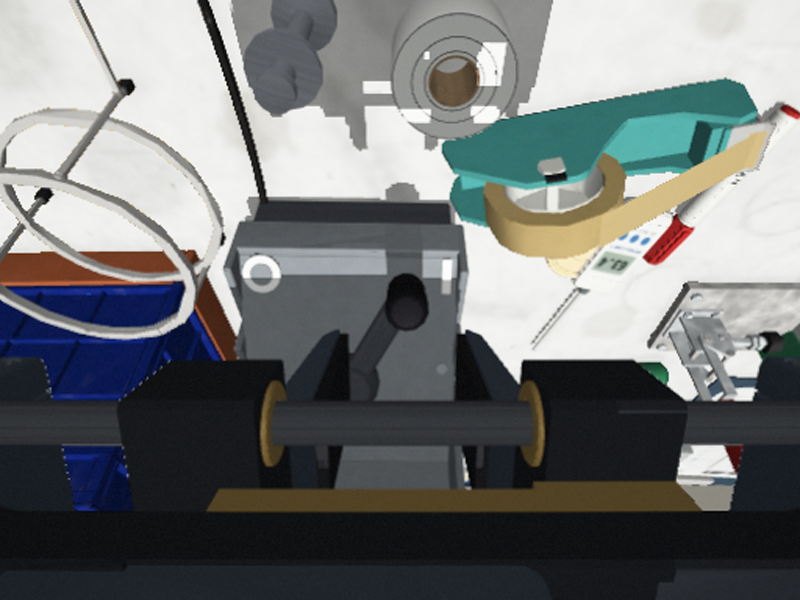

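View pics/x1.png

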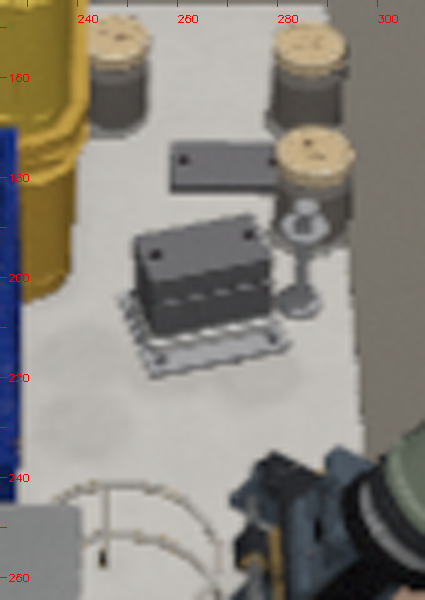

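View pics/x2.png

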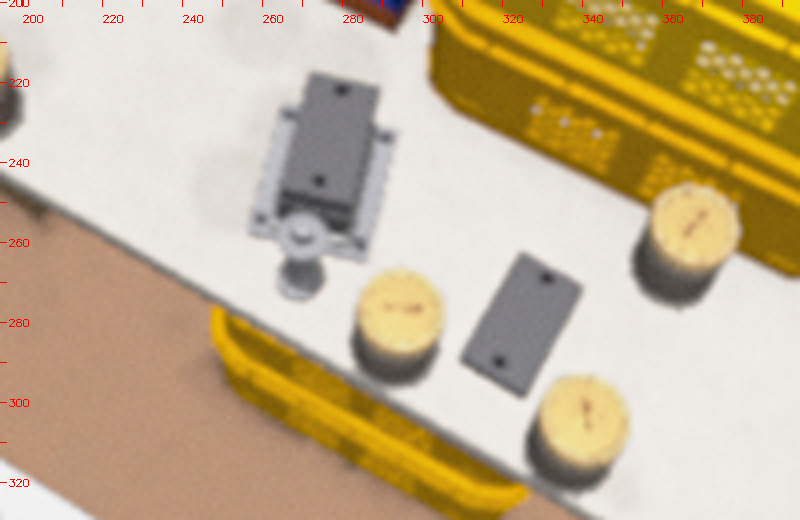

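The lever is back at the bar end, the stack stands on the bed, and the thin board and jars look unmoved. One number check, then I'll hand in.

Run:
```python
from h import *
W=load("w20");n=np.array([-.574,0,.819]);P=np.array([526.8,474,120]);r=ray(W,408/1.5625-.5,308/1.5625-.5)
print("knob top",W["c"]+r*((P-W["c"])@n)/(r@n))
print(env.job_done())
```

```text
knob top [526.07100245 475.70896219 119.48907864]
the job is handed in; nothing more can be done
None
```

The job is done and handed in at about 22 s of the 72 s allowed; the interface gives no verdict, so what follows rests on my own measurements.

- **Lever off:** I swung the lever fully over to the ring before touching any board. The knob moved 79 mm of the expected 80 mm.
- **Gauge:** The one at the bed is the high gauge. Its collar measured 84.6 mm and its top 105.7 mm, against 72.5 mm and 96.5 mm for the one put away.
- **Boards:** I laid the thick board on the pad and the mid board on top. The hole spacing on the top board matches a stack top at 85 mm, level with the collar. Both boards measured within about 1 mm of the bed's centre and 1° of its length.
- **Lever on:** I swung it back to the bar. The knob top ended within 2 mm of where it started.
- **Left alone:** The thin board measured within about 1 mm of its start, and the jars look unmoved in the final pictures. The arm ended clear of everything, with no contact force.

**What disagreed:** The scene camera read about 5–10 mm off from the side and wrist cameras. I relied on the wrist and side views, which agreed with each other to about 1 mm on the points I used. When I picked up the mid board, the last joint came within half a degree of its range limit, so I turned the hand back slightly before going down. No joint passed its range in any reading I took.

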